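# Make the conservation desk spill-safe

### The arm

A 6-joint arm with a two-finger parallel gripper is mounted at the origin on a cart in front of the work surface, level with it; the furniture and walls round the work are solid. World frame = base frame: x ahead of the robot, y to its left, z up, the work surface at z = 0. Lengths are in m, angles in rad, forces in N, time in s.
With the tool pointing down it reaches from about 0.35 to 0.975 m from the base axis. Payload 4.9 kg.
Tool frame: the origin (TCP) lies on the mounting face of the last link; the fingertips stand 173 mm ahead of it and the grasp point (between the pads) lies 155 mm ahead of it; x points along the fingers, z is the direction in which the jaws open and shut, and the axes are right-handed (so a half turn about x gives the same grasp; the last joint's range is limited). The gripper opens to 85 mm and grips with 20 to 120 N. Pads are 22 mm wide; open, the fingers measure 114 mm over their backs; the gripper's body (76 mm by 85 mm) begins 54 mm behind the grasp point. The pads swing forward as they close: fully open they stand 13 mm farther back than shut.
Start: joints at [1.022, 0.053, 1.613, -0, 1.476, -0.119], TCP at [0.26, 0.568, 0.405] pointing down, gripper open.
Joint ranges: [-3.01, 3.01], [-1.01, 2.22], [0.06, 2.58], [-1.02, 4.17], [0.09, 2.62], [-3.14, 3.14]. Speed limits (rad/s): [2.57, 2.57, 3.14, 3.14, 3.14, 3.14].

### API

Orientations are given as a rotation vector (axis times angle).
In Python, from station import get_obs, get_image, get_calibration, finish_job, look_for, masks_of, tip_of gives the robot as it stands.
- The arm moves only by the tool carry_out, never from a script. Its argument "increments" is a list of rows, each a list of 3 entries, a list of its own where there are three numbers: the turn, a rotation vector about the world's x, y, z in units of 0.1 rad (1.0 is 0.1 rad), then the shift along the world's x, y, z in units of 20 mm (1.0 is 20 mm), then the opening, from 0 (shut) to 1 (fully open). A call has 1 to 8 rows; each row shifts and turns the pose as measured when the row begins; what a row does not reach is not made up. A row lasts 1/10 s, in which the tool goes at most 50 mm and 8.59 degrees, less where a joint would pass 70% of its speed; a pose out of reach is approached as far as the arm can. A call with a number of a shift or a turn outside -1 to 1 is refused whole. A call with a gripper value outside its range is refused whole. The fingers move at their own pace and stop on an object; "squeeze" is the grip in N (left out, the last holds). Time passes only in rows, so rows that do not move let the fingers close. It gives the time, the measured TCP pose, the force and the opening at its end, in the units of the state.
- get_obs(): the state, without advancing time (a new reading comes with each control period).
- get_image(name): name is "scene" or "top"; returns (picture, depth): 384x512x3 uint8, blue, green, red; 384x512 float32, m along the optical axis (not along the pixel's ray), 0 where there is no reading.
- get_calibration(name): a dict with "fx", "fy", "cx", "cy" (pixels), "position" and "orientation" of the camera in the world. Camera axes: x right, y down, z forward; pixel columns grow to the right and rows downward; lengths in m; the calibration is good to about 2 mm. A picture is of the moment at which its call begins. get_calibration takes no time and is no camera call.
- finish_job(): hands the job in, once; it reports no verdict.
Trained networks look in the newest picture that a camera, given by its name, has taken for a name from the list of things; names that differ only in an ending like _2 or _b are one class to them, and where a whole thing is asked for, a point or a joint stands for the part that bears it (a point fixed in the world has none). Each returns a list of dicts, best first, with "p" (0 to 1); they miss things now and then, are a little off and sometimes report something else, mostly with a low value. They report only what shows in the picture. A call takes as long as a camera call. They do not tell look-alikes from the thing itself.
- look_for(camera, query): "centre" ([column, row] in pixels, amid what is visible of it).
- masks_of(camera, query): "region" (384x512 bool, what is visible of it) and "centre" ([column, row] in pixels, amid what is visible of it).
- tip_of(camera, query): "centre" ([column, row] in pixels: a listed point, or the origin of a listed thing).
The state is a dict: "t": time; "q": joint angles; "dq": joint speeds; "effort": joint torques, N m; "tool_pos": TCP position; "tool_rot": TCP orientation; "contact_force": force on the tool from outside, world axes, zero at the start; "wrist_torque": the same for the moment, N m; "opening": finger opening in m.
Only numpy, scipy, OpenCV 4.12 (cv2) and the standard library are available. Lean on these libraries where they do the work, as an engineer would, in place of code of your own. Each camera call takes 0.05 s, during which the arm holds its last target.

### The job

Before work on the manuscript starts, make the desk spill-safe: stand the conical flask, the sample jar and the dropper bottle each upright in the weighted stand whose cup fits it (largest base in the largest cup, smallest in the smallest), right down on the cup floor, and lay the brush across the brush rest, in both notches and centred. Keep the vessels upright all the time, set everything down gently rather than dropping it, and leave the tall volumetric flask and the beaker of cotton rolls where they are.

Things in the scene. Friction and masses are not known exactly. Their poses are not given: they have to be found in the camera images.
- conical_flask: small stoppered conical glass flask with white crystals, base 61 mm across, 97 mm high. Origin: centre of its underside, z up. The cone narrows to a 28 mm neck at 60 mm height; from 68 to 97 mm sits a fixed stopper, best gripped across its own x or y axis, where it is 30 mm wide (42 mm across its diagonals).
- sample_jar: squat round amber glass jar with a pale paper band and a black ribbed screw lid, 48 mm across, 72 mm high. Origin: centre of its underside, z up. The fixed lid, 40 mm across, spans 52 to 72 mm height; the shoulder below it is at 42 to 49 mm.
- dropper_bottle: slim amber dropper bottle with a black rubber bulb, body 33 mm across up to 62 mm height, then collar and bulb 20 mm across up to 100 mm. Origin: centre of its underside, z up.
- brush: thin round paint brush lying on the desk, 127 mm long, handle 9 mm thick. Origin: underside, at half its length; its y axis runs along the brush, z up; the balance point is about 7 mm from the origin towards +y.
- large_stand: weighted grey stand, fixed to the desk: foot disc 96 mm across, on it a round open cup with bore 70 mm. Origin: centre of the underside, z up. The cup's cork floor is 8 mm above the desk; its wall is 4 mm thick and rises straight to 24 mm, then flares outward 5 mm to the mouth at 32 mm.
- medium_stand: the same kind of grey stand, foot 83 mm across, cup bore 57 mm; floor 8 mm, mouth 32 mm above the desk. Origin: centre of the underside, z up.
- small_stand: the same kind of grey stand, foot 68 mm across, cup bore 42 mm; floor 8 mm, mouth 32 mm above the desk. Origin: centre of the underside, z up.
- brush_rest: white porcelain brush rest, fixed to the desk: base plate 46 x 78 mm, 6 mm thick, with two upright cheeks, 9 mm thick and 60 mm apart along its y axis (51 mm clear between them), each with a notch open upward. Origin: centre of the underside, z up. The brush lies along the rest's y axis, in both notches: the notch floors are 16 mm above the desk and 14 mm wide, the notch sides lean outward to a mouth 29 mm wide, tops at 30 mm.
- volumetric_flask: bystander: tall amber volumetric flask, bulb 58 mm across, thin neck and stopper, 176 mm high, standing loose behind the work. Origin: centre of its underside.
- beaker: bystander: clear glass beaker full of white cotton rolls, 65 mm across and 84 mm high, standing loose behind the work. Origin: centre of its underside.
There are look-alikes about, which are no part of the job. Leave any pink look-alike of the dropper_bottle alone.

How it is judged:
By the outcome, as a careful person would: the job done as asked, in the order asked, and still so for the second after the job is handed in, with the robot touching nothing.
It also fails if it takes over 99 s, if anything falls off the work surface, if the arm or the gripper's body presses on something with over 40 N, if the wrist force passes 120 N, or if a joint passes its speed limit or range.

## Working session

There is one attempt and no reset: what is moved stays moved. The work goes in short steps, Python scripts to look and compute and a tool call to move; the robot and the scene stay as the last step left them, time stands still between calls to the robot, and variables do not carry over. Pictures are saved under pics/ and viewed, and the job is handed in when it is done.

Besides the shell and the picture viewer there is one more tool, called in YAML: its name, and indented under it one key for each argument. carry_out: Moves the arm, as the interface text tells. Shifts and turns lie within -1 to 1; 1 stands for 20 mm of shift or 0.1 rad of turn. Its arguments: {"type":"object","properties":{"increments":{"type":"array","items":{"type":"array"}},"squeeze":{"type":"number"}},"required":["increments"]}

```bash
mkdir -p pics; ls; python3 - <<'E'
from station import *
import cv2
print(get_obs())
for n in ("scene","top"):
    im,d=get_image(n); cv2.imwrite(f"pics/{n}0.png",im); print(n,get_calibration(n))
E
```

```text
pics
{'t': 0.0, 'q': array([ 1.02199647e+00,  5.33348424e-02,  1.61427667e+00, -1.26595374e-05,
        1.47599343e+00, -1.18990430e-01]), 'dq': array([ 1.62685002e-03,  1.62926236e-04,  2.41147586e-05, -1.42519192e-03,
        2.19014976e-03,  1.40622602e-04]), 'effort': array([-4.65960093e-04, -3.93679333e+01, -3.70178461e+01, -6.40105850e-05,
        6.89520588e-03,  1.00710889e-05]), 'tool_pos': array([0.26029096, 0.56792568, 0.40348667]), 'tool_rot': array([-0.88800834,  1.38425529,  0.8865472 ]), 'contact_force': array([-0.54860808,  1.14001032,  0.22485667]), 'wrist_torque': array([ 0.01115128, -0.01754444, -0.01587617]), 'opening': 0.08541153006647348}
scene {'fx': 362.00004148625953, 'fy': 362.00004148625953, 'cx': 257.27727116694274, 'cy': 191.60776319321195, 'position': array([ 0.0733335 , -0.64615193,  0.58726047]), 'orientation': array([-2.05290714,  0.80157754, -0.43952762])}
top {'fx': 377.9459210974162, 'fy': 377.9459210974162, 'cx': 261.7041442156466, 'cy': 191.5534409309266, 'position': array([ 0.45499741, -0.03273204,  0.96219394]), 'orientation': array([-2.15355051,  2.10194168, -0.20364696])}
```

View pics/scene0.png

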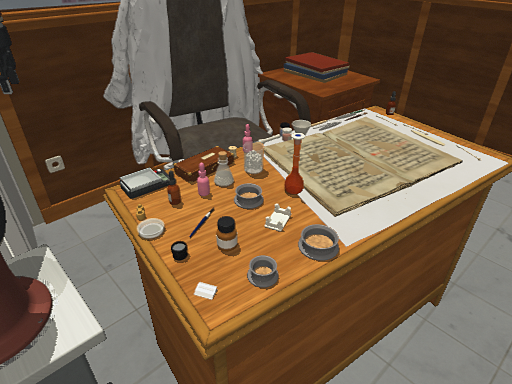

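View pics/top0.png

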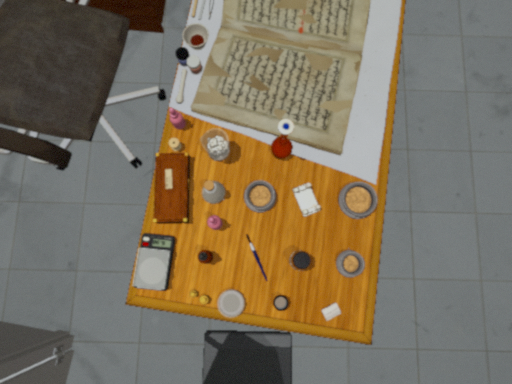

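```bash
cat > h.py <<'E'
from station import *
import numpy as np, cv2
from scipy.spatial.transform import Rotation as R
def cloud(n,d):
    c=get_calibration(n); v,u=np.mgrid[0:384,0:512]
    p=np.stack([(u-c['cx'])/c['fx']*d,(v-c['cy'])/c['fy']*d,d],-1)
    w=p@R.from_rotvec(c['orientation']).as_matrix().T+c['position']
    w[d<=0]=np.nan
    return w
def proj(n,P):
    c=get_calibration(n); p=(np.atleast_2d(P)-c['position'])@R.from_rotvec(c['orientation']).as_matrix()
    return np.c_[p[:,0]/p[:,2]*c['fx']+c['cx'],p[:,1]/p[:,2]*c['fy']+c['cy']]
E
python3 - <<'E'
from h import *
import pickle
out={}
for n in ("top","scene"):
    im,d=get_image(n); w=cloud(n,d); np.savez(f"{n}0.npz",im=im,w=w)
    for q in "conical_flask sample_jar dropper_bottle brush large_stand medium_stand small_stand brush_rest volumetric_flask beaker".split():
        for r in masks_of(n,q)[:4]:
            if r['p']<.2: continue
            m=r['region']; P=w[m]; P=P[~np.isnan(P[:,0])]
            out.setdefault((n,q),[]).append(m)
            print(n,q,round(r['p'],2),np.round(r['centre']),m.sum(),"min",P.min(0).round(3),"max",P.max(0).round(3),"med",np.median(P,0).round(3))
pickle.dump(out,open("m0.pkl","wb")); print(get_obs()['t'])
w=np.load("top0.npz")['w']; 
for p in [(240,230),(330,230),(280,280),(180,240),(300,160)]: print(p,w[p[1],p[0]].round(4))
E
```

```text
top conical_flask 0.69 [212. 191.] 489 min [ 0.598  0.058 -0.005] max [0.662 0.12  0.102] med [0.621 0.082 0.037]
top sample_jar 0.79 [304. 259.] 335 min [ 0.438 -0.157 -0.002] max [ 0.487 -0.109  0.076] med [ 0.462 -0.129  0.071]
top dropper_bottle 0.59 [204. 258.] 182 min [ 0.447  0.081 -0.002] max [0.48  0.121 0.101] med [0.464 0.093 0.053]
top dropper_bottle 0.56 [212. 222.] 176 min [ 0.533  0.062 -0.   ] max [0.57  0.101 0.102] med [0.545 0.074 0.053]
top dropper_bottle 0.46 [174. 119.] 249 min [ 0.795  0.171 -0.003] max [0.848 0.212 0.102] med [0.806 0.183 0.05 ]
top brush 0.63 [257. 256.] 135 min [ 0.428 -0.045 -0.002] max [ 0.514 -0.005  0.014] med [ 0.468 -0.027  0.008]
top large_stand 0.79 [357. 203.] 1077 min [ 0.571 -0.337 -0.002] max [ 0.662 -0.237  0.036] med [ 0.617 -0.282  0.01 ]
top large_stand 0.66 [206. 257.] 161 min [0.449 0.081 0.011] max [0.48  0.111 0.101] med [0.465 0.092 0.053]
top medium_stand 0.77 [261. 198.] 832 min [ 0.58  -0.072 -0.003] max [0.665 0.009 0.036] med [ 0.619 -0.031  0.01 ]
top small_stand 0.67 [350. 265.] 569 min [ 0.423 -0.285 -0.002] max 
[... 1649 characters left out ...]
233  0.034] med [ 0.456 -0.264  0.013]
scene small_stand 0.46 [293. 177.] 643 min [ 0.719 -0.118  0.005] max [0.999 0.1   0.178] med [ 0.739 -0.095  0.06 ]
scene brush_rest 0.92 [279. 216.] 413 min [ 0.575 -0.188 -0.002] max [ 0.672 -0.114  0.029] med [ 0.618 -0.156  0.007]
scene volumetric_flask 0.94 [294. 176.] 638 min [ 0.719 -0.118  0.   ] max [0.932 0.08  0.178] med [ 0.74  -0.095  0.057]
scene beaker 0.57 [254. 156.] 606 min [ 0.709  0.044 -0.226] max [1.195 0.55  0.085] med [0.731 0.063 0.058]
1.2
(240, 230) [ 0.5337  0.0158 -0.0007]
(330, 230) [ 0.5392 -0.2134 -0.0012]
(280, 280) [ 0.4122 -0.0877  0.001 ]
(180, 240) [0.5047 0.166  0.0012]
(300, 160) [ 7.212e-01 -1.359e-01  3.000e-04]
```

```bash
python3 - <<'E'
import cv2
a=cv2.imread("pics/top0.png")[170:320,130:390]; cv2.imwrite("pics/topz.png",cv2.resize(a,None,fx=3,fy=3,interpolation=cv2.INTER_CUBIC))
a=cv2.imread("pics/scene0.png")[120:310,110:360]; cv2.imwrite("pics/scenez.png",cv2.resize(a,None,fx=3,fy=3,interpolation=cv2.INTER_CUBIC))
E
```

```text
(no output)
```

View pics/topz.png

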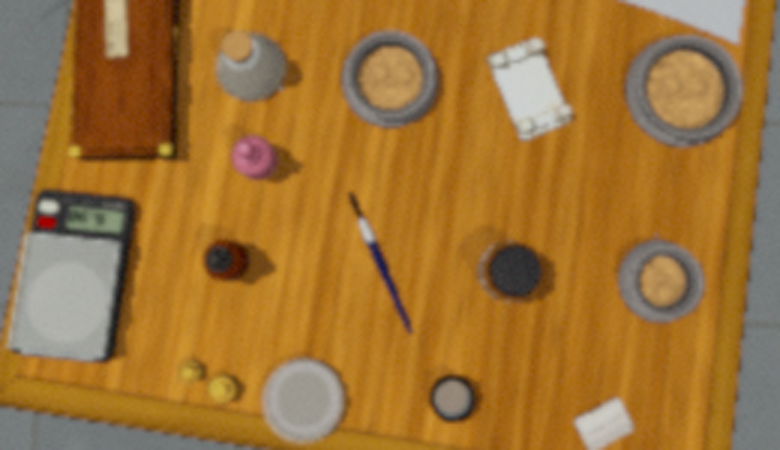

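View pics/scenez.png

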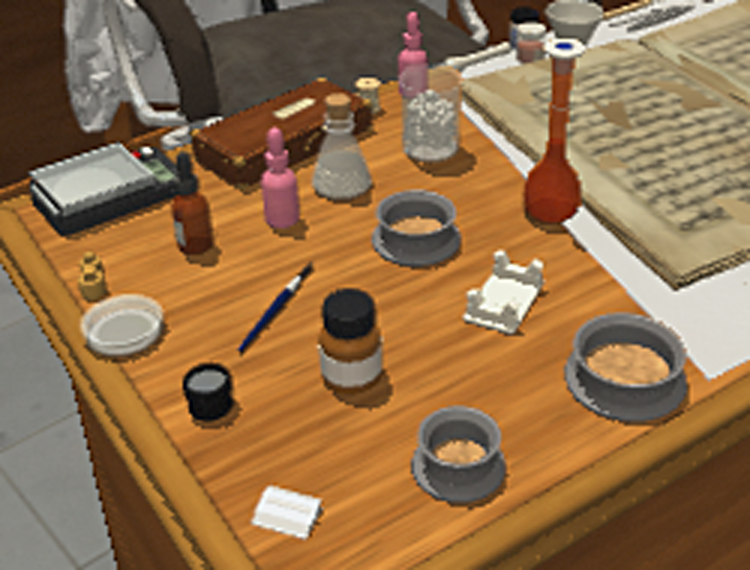

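```bash
cat > fit.py <<'E'
from h import *
import pickle,sys
from scipy.optimize import least_squares
M=pickle.load(open("m0.pkl","rb"))
def circ(P,r=None):
    c0=np.median(P,0)
    if r is None:
        f=lambda x:np.hypot(P[:,0]-x[0],P[:,1]-x[1])-x[2]; x0=[*c0,.02]
    else:
        f=lambda x:np.hypot(P[:,0]-x[0],P[:,1]-x[1])-r; x0=c0
    s=least_squares(f,x0,loss='soft_l1',f_scale=.001); return s.x.round(4), len(P), round(np.median(abs(f(s.x))),4)
W={n:np.load(f"{n}0.npz")['w'] for n in("top","scene")}
def pts(c,rad,z0,z1,n):
    w=W[n]; m=(np.hypot(w[...,0]-c[0],w[...,1]-c[1])<rad)&(w[...,2]>z0)&(w[...,2]<z1); return w[m]
for n in W:
    print(n)
    for nm,c,b in [("large",(.617,-.285),70),("medium",(.62,-.032),57),("small",(.456,-.26),42)]:
        P=pts(c,.06,.029,.04,n); print(nm,circ(P[:,:2]),P[:,2].mean().round(4)); 
        P=pts(c,b/2000-.004,.004,.014,n); print("   floor mean",P[:,:2].mean(0).round(4),P[:,2].mean().round(4))
    P=pts((.46,-.13),.04,.068,.08,n); print("jar lidtop",P[:,:2].mean(0).round(4),circ(P[:,:2]),P[:,2].mean())
    P=pts((.46,-.13),.04,.054,.068,n); print("jar lidside",circ(P[:,:2],.020) if len(P)>4 else 0)
    P=pts((.46,-.13),.05,.01,.04,n); print("jar body",circ(P[:,:2],.024))
    P=pts((.46,.09),.04,.07,.11,n); print("drop bulb",circ(P[:,:2],.010), "top",P[P[:,2]>.095][:,:2].mean(0).round(4))
    P=pts((.46,.09),.04,.01,.06,n); print("drop body",circ(P[:,:2],.0165))
    P=pts((.62,.08),.05,.005,.012,n); print("flask base",circ(P[:,:2],.029),)
    P=pts((.62,.08),.05,.09,.11,n); print("stopper",P.mean(0).round(4),len(P)); print(P.round(3).tolist())
E
python3 fit.py
```

```text
top
large (array([ 0.6176, -0.2813,  0.0406]), 206, np.float64(0.0014)) 0.0317
   floor mean [ 0.6165 -0.2851] 0.0087
medium (array([ 0.6213, -0.0313,  0.034 ]), 190, np.float64(0.0015)) 0.0317
   floor mean [ 0.6197 -0.0321] 0.009
small (array([ 0.4571, -0.2589,  0.0266]), 153, np.float64(0.0013)) 0.0317
   floor mean [ 0.4563 -0.26  ] 0.0087
jar lidtop [ 0.4622 -0.1321] (array([ 0.4621, -0.1323,  0.0138]), 224, np.float64(0.0035)) 0.07203667234369895
jar lidside (array([ 0.4628, -0.1331]), 10, np.float64(0.0005))
jar body (array([ 0.4622, -0.1325]), 31, np.float64(0.0002))
drop bulb (array([0.4659, 0.1017]), 64, np.float64(0.0022)) top [0.4651 0.0971]
drop body (array([0.4657, 0.0991]), 109, np.float64(0.0016))
flask base (array([0.6286, 0.0878]), 30, np.float64(0.0005))
stopper [0.6291 0.0878 0.0974] 86
[[0.64, 0.092, 0.1], [0.64, 0.089, 0.099], [0.641, 0.087, 0.095], [0.64, 0.085, 0.099], [0.639, 0.097, 0.093], [0.638, 0.094, 0.097], [0.638, 0.092, 0.095], [0.638, 0.089, 0.099], [0.638, 0.087, 0.098], [0.638, 0.085, 0.097], [0.638, 0.082, 0.097], [0.639, 0.08, 0.095], [0.635, 0.0
[... 2771 characters left out ...]
2, 0.091, 0.096], [0.622, 0.088, 0.097], [0.625, 0.088, 0.096], [0.624, 0.082, 0.099], [0.627, 0.08, 0.098], [0.63, 0.08, 0.097], [0.632, 0.077, 0.098], [0.636, 0.078, 0.096], [0.616, 0.085, 0.097], [0.619, 0.084, 0.096], [0.621, 0.082, 0.096], [0.622, 0.078, 0.098], [0.625, 0.078, 0.097], [0.627, 0.076, 0.097], [0.629, 0.074, 0.096], [0.633, 0.075, 0.095], [0.617, 0.087, 0.093], [0.617, 0.082, 0.094], [0.619, 0.079, 0.095], [0.62, 0.077, 0.096], [0.622, 0.074, 0.096], [0.627, 0.076, 0.094], [0.629, 0.074, 0.094], [0.633, 0.075, 0.092], [0.616, 0.086, 0.09], [0.615, 0.08, 0.093], [0.618, 0.079, 0.092], [0.62, 0.077, 0.092], [0.622, 0.075, 0.093], [0.626, 0.075, 0.091], [0.628, 0.073, 0.091]]
```

```bash
python3 - <<'E'
import cv2
a=cv2.imread("pics/top0.png")
def z(n,im,r0,r1,c0,c1,f):cv2.imwrite(n,cv2.resize(im[r0:r1,c0:c1],None,fx=f,fy=f,interpolation=cv2.INTER_CUBIC))
z("pics/zf.png",a,170,210,195,235,15); z("pics/zb.png",a,225,290,235,285,9); z("pics/zr.png",a,178,222,285,330,13)
b=cv2.imread("pics/scene0.png"); z("pics/zf2.png",b,145,192,205,245,14)
E
```

```text
(no output)
```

View pics/zf.png

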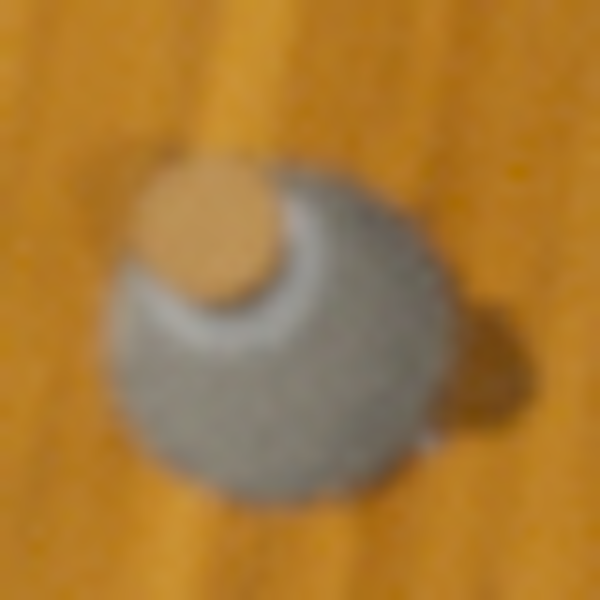

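View pics/zf2.png

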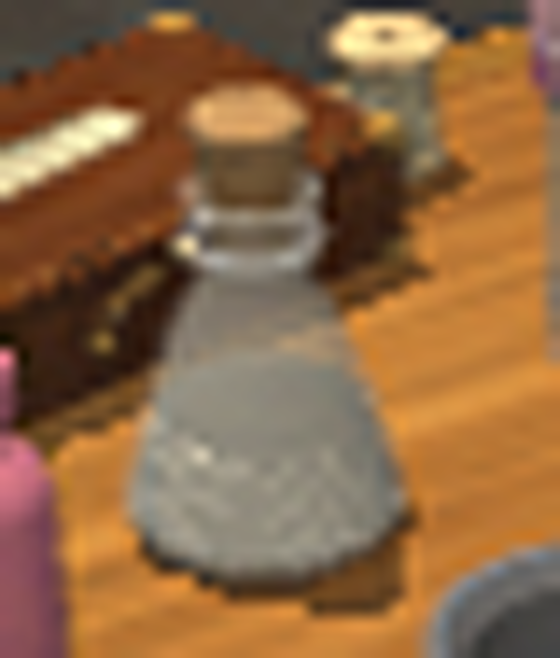

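View pics/zb.png

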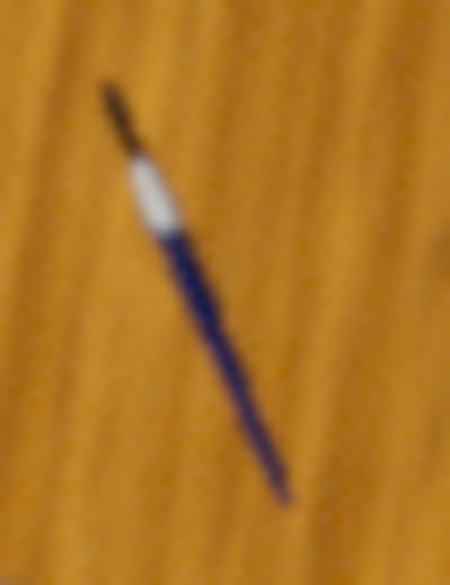

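View pics/zr.png

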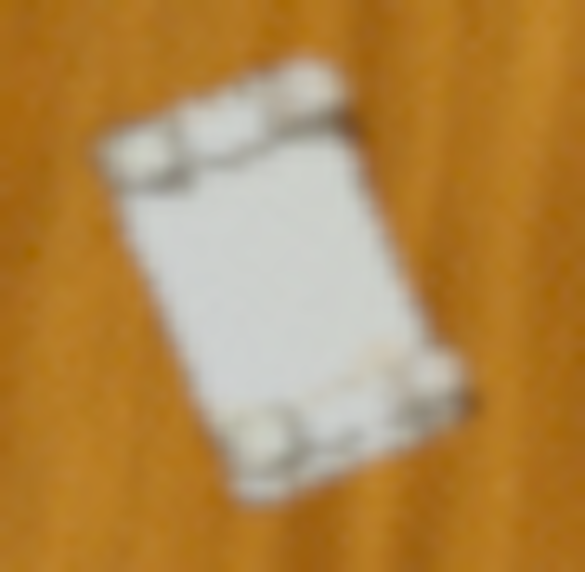

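```bash
python3 - <<'E'
from h import *
import pickle
M=pickle.load(open("m0.pkl","rb"))
o=get_obs(); m=R.from_rotvec(o['tool_rot']).as_matrix(); print("tool x",m[:,0].round(4),"z",m[:,2].round(4))
for n in("top","scene"):
    w=np.load(f"{n}0.npz")['w']; im=np.load(f"{n}0.npz")['im'].astype(int)
    # brush: dark/blue/white vs orange wood
    reg=(w[...,0]>.40)&(w[...,0]<.54)&(w[...,1]>-.08)&(w[...,1]<.02)&(abs(w[...,2])<.025)
    nz=reg&((im[...,2]-im[...,0])<45)
    P=w[nz]; c=P[:,:2].mean(0); u,s,v=np.linalg.svd(P[:,:2]-c); d=v[0]*np.sign(v[0,0]); t=(P[:,:2]-c)@d; q=(P[:,:2]-c)@[-d[1],d[0]]
    print(n,"brush n",len(P),"ends",(c+t.min()*d).round(4),(c+t.max()*d).round(4),"mid",(c+(t.min()+t.max())/2*d).round(4),"len",np.ptp(t).round(4),"ang",np.degrees(np.arctan2(d[1],d[0])).round(2),"lat",np.percentile(q,[2,98]).round(4),"zmax",P[:,2].max().round(3))
    reg=(np.hypot(w[...,0]-.617,w[...,1]+.15)<.055)
    nz=reg&((im[...,2]-im[...,0])<45)&(im.sum(-1)>300)
    P=w[nz][:,:2].astype(np.float32); r=cv2.minAreaRect(P); print("rest",len(P),r, cv2.boxPoints(r).round(4).tolist())
    Q=w[reg&(w[...,2]>.022)]; r=cv2.minAreaRect(Q[:,:2].astype(np.float32)); print(" cheeks",len(Q),r)
E
```

```text
tool x [-0. -0. -1.] z [ 0.4167  0.909  -0.    ]
top brush n 94 ends [ 0.4168 -0.0513] [ 0.5033 -0.0102] mid [ 0.4601 -0.0308] len 0.0957 ang 25.42 lat [-0.0034  0.0035] zmax 0.014
rest 545 ((0.6162927150726318, -0.1516948938369751), (0.07737854868173599, 0.04830365628004074), 23.0516300201416) [[0.5712000131607056, -0.1446000039577484], [0.5900999903678894, -0.1890999972820282], [0.661300003528595, -0.15880000591278076], [0.6424000263214111, -0.11429999768733978]]
 cheeks 68 ((0.6163267493247986, -0.15044254064559937), (0.0689883679151535, 0.04306690767407417), 23.162504196166992)
scene brush n 108 ends [ 0.4102 -0.0577] [ 0.5196 -0.007 ] mid [ 0.4649 -0.0323] len 0.1206 ang 24.87 lat [-0.0031  0.0043] zmax 0.012
rest 417 ((0.612521767616272, -0.15560279786586761), (0.07611418515443802, 0.0452430285513401), 24.549327850341797) [[0.5684999823570251, -0.15080000460147858], [0.5873000025749207, -0.19200000166893005], [0.656499981880188, -0.16040000319480896], [0.6377000212669373, -0.11919999867677689]]
 cheeks 57 ((0.6138370633125305, -0.1550043821334839), (0.0681251510977745, 0.04270080849528313), 23.43159294128418)
```

carry_out:
  increments:
    - [[0, 0, 0], [0.73, -0.96, -0.15], 0.7]
    - [[0, 0, 0], [0.73, -0.96, -0.15], 0.7]
    - [[0, 0, 0], [0.73, -0.96, -0.15], 0.7]
    - [[0, 0, 0], [0.73, -0.96, -0.15], 0.7]
    - [[0, 0, 0], [0.73, -0.96, -0.15], 0.7]
    - [[0, 0, 0], [0.73, -0.96, -0.15], 0.7]
    - [[0, 0, 0], [0.73, -0.96, -0.15], 0.7]
    - [[0, 0, 0], [0.73, -0.96, -0.15], 0.7]
  squeeze: 30

```text
t: 2.0
tool_pos: [0.3789, 0.4108, 0.381]
tool_rot: [-0.89, 1.378, 0.892]
contact_force: [0.7, -0.1, 0.4]
opening: 0.0599
```

carry_out:
  increments:
    - [[0, 0, 0], [0.73, -0.96, -0.2], 0.7]
    - [[0, 0, 0], [0.73, -0.96, -0.2], 0.7]
    - [[0, 0, 0], [0.73, -0.96, -0.2], 0.7]
    - [[0, 0, 0], [0.73, -0.96, -0.2], 0.7]
    - [[0, 0, 0], [0.73, -0.96, -0.2], 0.7]
    - [[0, 0, 0], [0.73, -0.96, -0.2], 0.7]
    - [[0, 0, 0], [0.73, -0.96, -0.2], 0.7]
    - [[0, 0, 0], [0.73, -0.96, -0.2], 0.7]

```text
t: 2.8
tool_pos: [0.4999, 0.2502, 0.3492]
tool_rot: [-0.89, 1.374, 0.892]
contact_force: [1.0, 0.6, 1.1]
opening: 0.0597
```

carry_out:
  increments:
    - [[0, 0, 0], [0.73, -0.96, -0.1], 0.7]
    - [[0, 0, 0], [0.73, -0.96, -0.1], 0.7]
    - [[0, 0, 0], [0.73, -0.96, -0.1], 0.7]
    - [[0, 0, 0], [0.73, -0.96, -0.1], 0.7]
    - [[0, 0, 0], [0.73, -0.96, -0.1], 0.7]
    - [[0, 0, 0], [0.73, -0.96, -0.1], 0.7]
    - [[0, 0, 0], [0.73, -0.96, -0.1], 0.7]
    - [[0, 0, 0], [0.73, -0.96, -0.1], 0.7]

```text
t: 3.6
tool_pos: [0.621, 0.0894, 0.3327]
tool_rot: [-0.889, 1.374, 0.891]
contact_force: [0.2, 0.6, 0.5]
opening: 0.0597
```

```bash
python3 - <<'E'
from h import *
for n in("top","scene"):
    im,d=get_image(n); w=cloud(n,d)
    o=get_obs(); m=R.from_rotvec(o['tool_rot']).as_matrix(); p=o['tool_pos']; 
    L=(w-p)@m  # tool coords x along fingers
    sel=(L[...,0]>.11)&(L[...,0]<.19)&(abs(L[...,1])<.03)&(abs(L[...,2])<.07)
    Q=L[sel]; print(n,len(Q),p.round(4),o['opening'])
    for s in(1,-1):
        q=Q[Q[:,2]*s>0]
        if len(q): print(s,"x",np.percentile(q[:,0],[1,50,99]).round(4),"y",np.percentile(q[:,1],[1,50,99]).round(4),"z",np.percentile(q[:,2],[1,50,99]).round(4))
    uv=proj(n,[p+m@[.155,0,0]])[0]; c=uv.astype(int)
    for P,col in((p+m@[.173,0,.03],(0,255,0)),(p+m@[.173,0,-.03],(0,255,0)),([.6283,.0858,.097],(255,0,0)),([.6283,.0858,0],(255,0,0))):
        a=proj(n,[P])[0]; im[int(round(a[1])),int(round(a[0]))]=col
    z=im[max(c[1]-50,0):c[1]+60,c[0]-60:c[0]+60]; cv2.imwrite(f"pics/{n}1.png",cv2.resize(z,None,fx=5,fy=5,interpolation=cv2.INTER_NEAREST))
E
```

```text
top 23 [0.6225 0.0868 0.3325] 0.05991695474968989
-1 x [0.1102 0.1157 0.1553] y [-0.0081  0.0097  0.0157] z [-0.0577 -0.039  -0.034 ]
scene 259 [0.6217 0.0881 0.3325] 0.05946644831550744
1 x [0.11   0.1409 0.1686] y [-0.0049  0.0061  0.0117] z [0.0232 0.029  0.0582]
-1 x [0.1108 0.1372 0.1677] y [-0.0128  0.0009  0.0114] z [-0.0644 -0.0435 -0.0319]
```

View pics/top1.png

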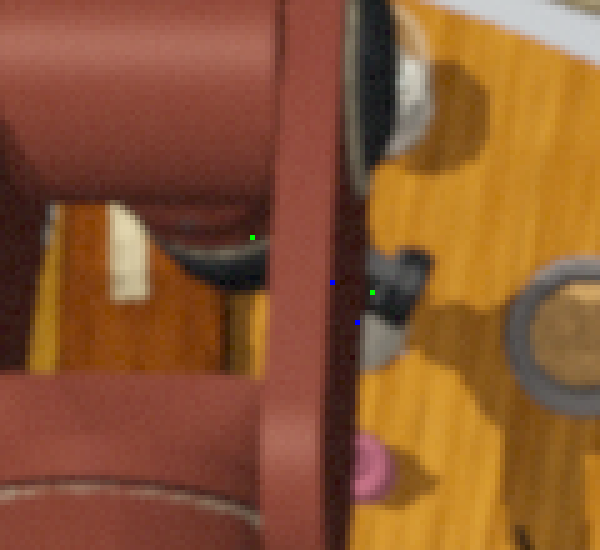

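View pics/scene1.png

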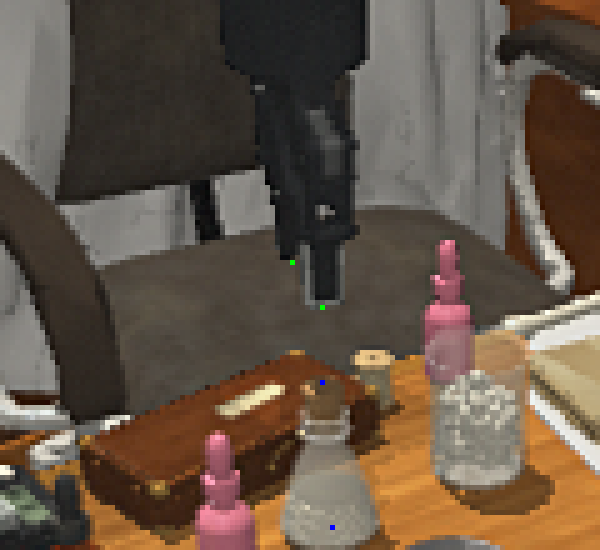

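carry_out:
  increments:
    - [[0, 0, 0], [0.15, -0.04, -0.8], 0.7]
    - [[0, 0, 0], [0.15, -0.04, -0.8], 0.7]
    - [[0, 0, 0], [0, 0, -0.8], 0.7]
    - [[0, 0, 0], [0, 0, -0.8], 0.7]
    - [[0, 0, 0], [0, 0, -0.8], 0.7]
    - [[0, 0, 0], [0, 0, -0.3], 0.7]
    - [[0, 0, 0], [0, 0, -0.3], 0.7]

```text
t: 4.4
tool_pos: [0.6254, 0.0891, 0.2305]
tool_rot: [-0.888, 1.377, 0.894]
contact_force: [-0.5, 0.1, 0.3]
opening: 0.0598
```

```bash
python3 - <<'E'
from h import *
o=get_obs(); print(o['tool_pos'],o['contact_force'])
im,d=get_image("scene"); cv2.imwrite("pics/s2.png",cv2.resize(im[80:200,170:290],None,fx=5,fy=5,interpolation=cv2.INTER_NEAREST)); print(get_obs()['tool_pos'])
E
```

```text
[0.62539144 0.08912024 0.2304682 ] [-0.45542152  0.10243227  0.33995453]
[0.62474003 0.08905265 0.22896049]
```

View pics/s2.png

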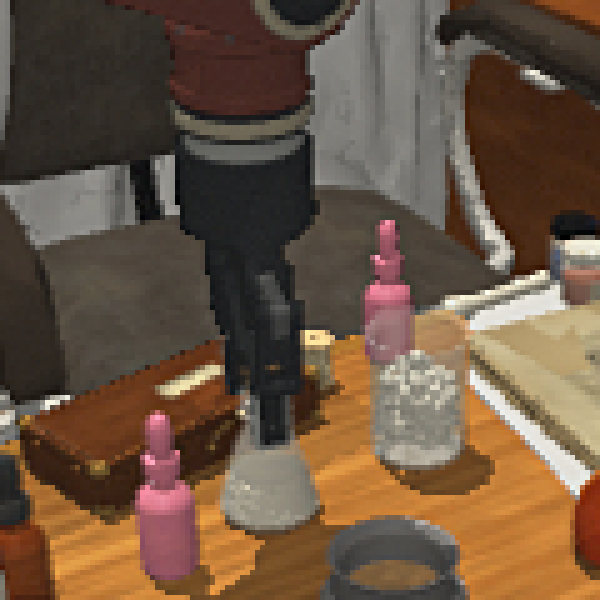

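carry_out:
  increments:
    - [[0, 0, 0], [0.15, -0.16, 0.45], 0.7]
    - [[0, 0, 0], [0, 0, 0], 0.7]

```text
t: 4.65
tool_pos: [0.6282, 0.0857, 0.2389]
tool_rot: [-0.887, 1.379, 0.895]
contact_force: [-0.3, 0.3, 1.4]
opening: 0.0601
```

carry_out:
  increments:
    - [[0, 0, 0], [0, 0, 0], 0.55]
    - [[0, 0, 0], [0, 0, 0], 0.45]
    - [[0, 0, 0], [0, 0, 0], 0.4]
    - [[0, 0, 0], [0, 0, 0], 0.35]
    - [[0, 0, 0], [0, 0, 0], 0.3]
    - [[0, 0, 0], [0, 0, 0], 0.25]
  squeeze: 20

```text
t: 5.25
tool_pos: [0.6293, 0.0855, 0.2421]
tool_rot: [-0.889, 1.374, 0.892]
contact_force: [0.8, 0.5, -1.1]
opening: 0.033
```

carry_out:
  increments:
    - [[0, 0, 0], [0, 0, 0], 0.15]
    - [[0, 0, 0], [0, 0, 0], 0.1]
    - [[0, 0, 0], [0, 0, 0], 0.1]

```text
t: 5.55
tool_pos: [0.6292, 0.0855, 0.242]
tool_rot: [-0.889, 1.375, 0.892]
contact_force: [-0.8, -0.5, -0.3]
opening: 0.0333
```

carry_out:
  increments:
    - [[0, 0, 0], [0, 0, 0], 0]
    - [[0, 0, 0], [0, 0, 0], 0]
    - [[0, 0, 0], [0, 0, 0], 0]
  squeeze: 40

```text
t: 5.85
tool_pos: [0.6293, 0.0856, 0.2421]
tool_rot: [-0.889, 1.374, 0.892]
contact_force: [0.1, 0.5, 0.4]
opening: 0.0319
```

```bash
python3 - <<'E'
from h import *
im,d=get_image("scene"); cv2.imwrite("pics/s3.png",cv2.resize(im[80:200,170:290],None,fx=5,fy=5,interpolation=cv2.INTER_NEAREST)); o=get_obs();print(o['tool_pos'],o['opening'],o['wrist_torque'])
E
```

```text
[0.62926991 0.08555564 0.24214802] 0.031834964503204104 [-0.04396799  0.02174962  0.03219736]
```

View pics/s3.png

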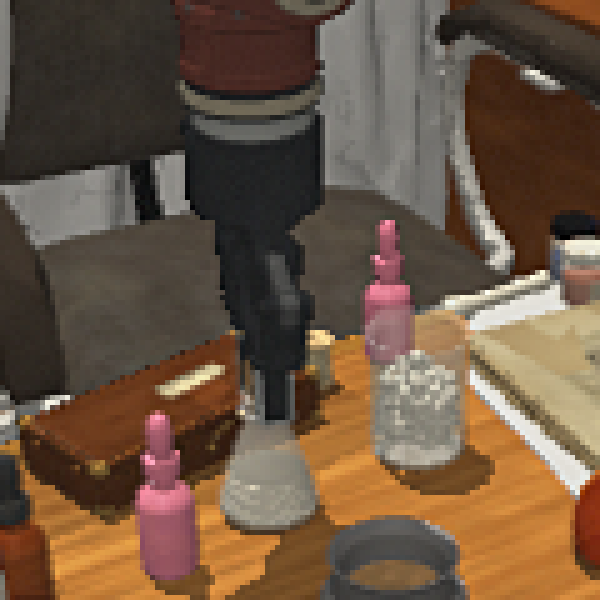

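carry_out:
  increments:
    - [[0, 0, 0], [0, 0, 0.3], 0]
    - [[0, 0, 0], [0, 0, 0.5], 0]
    - [[0, 0, 0], [0, 0, 0.6], 0]
    - [[0, 0, 0], [0, 0, 0.6], 0]
    - [[0, 0, 0], [0, -0.2, 0.5], 0]
    - [[0, 0, 0], [0, -0.4, 0.1], 0]
    - [[0, 0, 0], [0, -0.6, 0], 0]

```text
t: 6.6
tool_pos: [0.6293, 0.0612, 0.3006]
tool_rot: [-0.891, 1.371, 0.892]
contact_force: [0.3, 0.1, -1.0]
opening: 0.0323
```

```bash
python3 - <<'E'
from h import *
im,d=get_image("scene"); cv2.imwrite("pics/s4.png",cv2.resize(im[80:200,170:290],None,fx=5,fy=5,interpolation=cv2.INTER_NEAREST)); o=get_obs();print(o['tool_pos'],o['opening'],o['wrist_torque'],o['contact_force'])
E
```

```text
[0.62942787 0.05932954 0.3004736 ] 0.031787150470897176 [-0.09188682 -0.02166142 -0.00419959] [ 0.68266877 -1.48528949 -0.61370049]
```

View pics/s4.png

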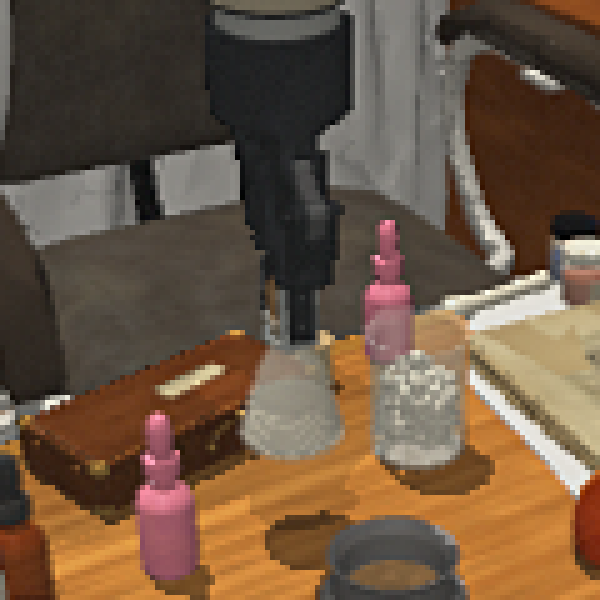

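carry_out:
  increments:
    - [[0, 0, 0], [0, -0.8, 0], 0]
    - [[0, 0, 0], [-0.03, -0.95, 0], 0]
    - [[0, 0, 0], [-0.03, -0.95, 0], 0]
    - [[0, 0, 0], [-0.03, -0.95, 0], 0]
    - [[0, 0, 0], [-0.03, -0.95, 0], 0]
    - [[0, 0, 0], [-0.03, -0.95, 0], 0]
    - [[0, 0, 0], [-0.03, -0.95, 0], 0]
    - [[0, 0, 0], [-0.03, -0.95, 0], 0]

```text
t: 7.45
tool_pos: [0.6218, -0.103, 0.2941]
tool_rot: [-0.886, 1.383, 0.894]
contact_force: [1.1, 0.7, -0.9]
opening: 0.032
```

carry_out:
  increments:
    - [[0, 0, 0], [-0.03, -0.95, 0], 0]
    - [[0, 0, 0], [-0.03, -0.95, 0], 0]
    - [[0, 0, 0], [-0.03, -0.95, 0], 0]
    - [[0, 0, 0], [-0.03, -0.95, 0], 0]
    - [[0, 0, 0], [-0.03, -0.95, 0], 0]
    - [[0, 0, 0], [-0.03, -0.9, 0], 0]
    - [[0, 0, 0], [-0.03, -0.6, 0], 0]
    - [[0, 0, 0], [0, -0.3, 0], 0]

```text
t: 8.25
tool_pos: [0.6119, -0.2499, 0.2871]
tool_rot: [-0.875, 1.394, 0.895]
contact_force: [0.8, 0.4, -0.5]
opening: 0.0322
```

```bash
cat >> h.py <<'E'
def st(yaw=None):
    o=get_obs(); m=R.from_rotvec(o['tool_rot']).as_matrix(); x=m[:,0]; z=m[:,2]
    y=np.degrees(np.arctan2(z[1],z[0]))
    # world rot vec to bring x to -z
    t=np.cross(x,[0,0,-1])
    print("t",round(o['t'],2),"pos",o['tool_pos'].round(4),"jaw",y.round(2),"levelturn(0.1rad)",(t/0.1).round(3),"F",o['contact_force'].round(1),"op",round(o['opening'],4))
    return o
E
python3 -c "
from h import *
st()"
```

```text
t 8.25 pos [ 0.6119 -0.2499  0.2871] jaw 65.11 levelturn(0.1rad) [-0.05  -0.147 -0.   ] F [ 0.8  0.4 -0.5] op 0.0322
```

carry_out:
  increments:
    - [[-0.05, -0.15, 0], [0.1, -0.8, 0.3], 0]
    - [[0, 0, 0], [0.1, -0.6, 0.1], 0]
    - [[0, 0, 0], [0.05, -0.2, 0], 0]
    - [[0, 0, 0], [0, 0, 0], 0]

```text
t: 8.65
tool_pos: [0.6174, -0.2851, 0.296]
tool_rot: [-0.884, 1.382, 0.882]
contact_force: [0.2, 0.6, -1.5]
opening: 0.0319
```

```bash
python3 - <<'E'
from h import *
st()
for n in("top","scene"):
    im,d=get_image(n); w=cloud(n,d); np.savez(f"{n}5.npz",im=im,w=w)
    c=proj(n,[[.617,-.283,.08]])[0].astype(int)
    cv2.imwrite(f"pics/{n}5.png",cv2.resize(im[c[1]-60:c[1]+60,c[0]-60:c[0]+60],None,fx=5,fy=5,interpolation=cv2.INTER_NEAREST))
    if n=="scene":
        for z0,z1 in((.05,.06),(.06,.07),(.07,.08),(.08,.09)):
            m=(np.hypot(w[...,0]-.617,w[...,1]+.283)<.05)&(w[...,2]>z0)&(w[...,2]<z1); P=w[m]; print(z0,len(P),P.min(0).round(3),P.max(0).round(3))
st()
E
```

```text
t 8.65 pos [ 0.6174 -0.2851  0.296 ] jaw 65.11 levelturn(0.1rad) [0.003 0.019 0.   ] F [ 0.2  0.6 -1.5] op 0.0319
0.05 26 [ 0.587 -0.315  0.054] [ 0.612 -0.266  0.06 ]
0.06 125 [ 0.586 -0.316  0.06 ] [ 0.634 -0.261  0.07 ]
0.07 116 [ 0.589 -0.314  0.07 ] [ 0.632 -0.263  0.08 ]
0.08 105 [ 0.59  -0.309  0.08 ] [ 0.632 -0.263  0.09 ]
t 8.75 pos [ 0.6173 -0.2844  0.2957] jaw 65.15 levelturn(0.1rad) [-0.     0.015  0.   ] F [-0.2 -0.8 -0.3] op 0.0321
```

View pics/scene5.png

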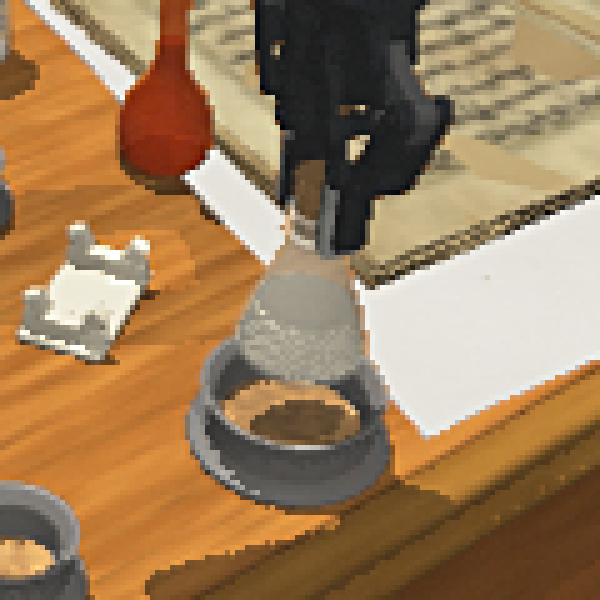

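View pics/top5.png

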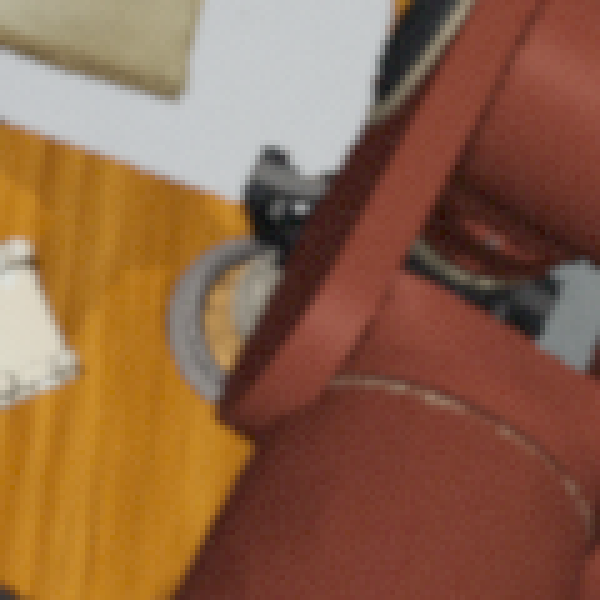

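```bash
python3 - <<'E'
from h import *
from scipy.optimize import least_squares
w=np.load("scene5.npz")['w']
m=(np.hypot(w[...,0]-.617,w[...,1]+.283)<.045)&(w[...,2]>.064)&(w[...,2]<.1); P=w[m]
# cone: radius 30.5 at bottom (z0) -> 14 at z0+.06
z0=.295-.242+.0
f=lambda x:np.hypot(P[:,0]-x[0],P[:,1]-x[1])-(x[2]-.275*(P[:,2]-z0))
s=least_squares(f,[.617,-.284,.0305],loss='soft_l1',f_scale=.001); print(s.x,len(P),np.median(abs(f(s.x))))
E
```

```text
[ 0.6170824  -0.28484247  0.03202706] 398 0.0007562807366279685
```

carry_out:
  increments:
    - [[0, 0, 0], [0, 0, -0.4], 0]
    - [[0, 0, 0], [0, 0, -0.5], 0]
    - [[0, 0, 0], [0, 0, -0.5], 0]
    - [[0, 0, 0], [0, 0, -0.3], 0]
    - [[0, 0, 0], [0, 0, 0], 0]

```text
t: 9.25
tool_pos: [0.617, -0.2819, 0.2569]
tool_rot: [-0.884, 1.383, 0.888]
contact_force: [0.4, 0.5, -2.0]
opening: 0.0323
```

```bash
python3 -c "
from h import *
st()"
```

```text
t 9.25 pos [ 0.617  -0.2819  0.2569] jaw 65.3 levelturn(0.1rad) [-0.022 -0.013 -0.   ] F [ 0.4  0.5 -2. ] op 0.0323
```

carry_out:
  increments:
    - [[0, 0, 0], [0, -0.1, -0.12], 0]
    - [[0, 0, 0], [0, 0, -0.1], 0]
    - [[0, 0, 0], [0, 0, 0], 0]

```text
t: 9.55
tool_pos: [0.6169, -0.284, 0.2517]
tool_rot: [-0.884, 1.383, 0.889]
contact_force: [-0.2, 0.6, -1.7]
opening: 0.0323
```

carry_out:
  increments:
    - [[0, 0, 0], [0, 0, -0.05], 0]
    - [[0, 0, 0], [0, 0, 0], 0]

```text
t: 9.75
tool_pos: [0.6171, -0.2842, 0.2513]
tool_rot: [-0.884, 1.383, 0.888]
contact_force: [0.2, 0.3, 0.0]
opening: 0.0323
```

carry_out:
  increments:
    - [[0, 0, 0], [0, 0, -0.05], 0]
    - [[0, 0, 0], [0, 0, -0.03], 0]
    - [[0, 0, 0], [0, 0, 0], 0]

```text
t: 10.05
tool_pos: [0.6173, -0.2844, 0.2504]
tool_rot: [-0.885, 1.382, 0.886]
contact_force: [-0.7, 0.0, -0.7]
opening: 0.032
```

carry_out:
  increments:
    - [[0, 0, 0], [0, 0, -0.06], 0]
    - [[0, 0, 0], [0, 0, 0], 0]

```text
t: 10.25
tool_pos: [0.6177, -0.2845, 0.2503]
tool_rot: [-0.886, 1.381, 0.886]
contact_force: [0.1, -0.3, -1.3]
opening: 0.0322
```

carry_out:
  increments:
    - [[0, 0, 0], [0, 0, -0.06], 0]
    - [[0, 0, 0], [0, 0, 0], 0]

```text
t: 10.45
tool_pos: [0.618, -0.2846, 0.2502]
tool_rot: [-0.887, 1.381, 0.885]
contact_force: [0.2, 0.4, -1.2]
opening: 0.032
```

carry_out:
  increments:
    - [[0, 0, 0], [0, 0, -0.15], 0]
    - [[0, 0, 0], [0, 0, 0], 0]

```text
t: 10.65
tool_pos: [0.619, -0.2851, 0.2508]
tool_rot: [-0.889, 1.379, 0.882]
contact_force: [-0.2, -0.1, -0.9]
opening: 0.0322
```

```bash
python3 - <<'E'
from h import *
st()
for n in("scene",):
    im,d=get_image(n); w=cloud(n,d)
    c=proj(n,[[.617,-.283,.08]])[0].astype(int)
    cv2.imwrite(f"pics/{n}6.png",cv2.resize(im[c[1]-60:c[1]+60,c[0]-60:c[0]+60],None,fx=5,fy=5,interpolation=cv2.INTER_NEAREST))
E
```

```text
t 10.65 pos [ 0.619  -0.2851  0.2508] jaw 65.3 levelturn(0.1rad) [0.018 0.058 0.   ] F [-0.2 -0.1 -0.9] op 0.0322
```

View pics/scene6.png

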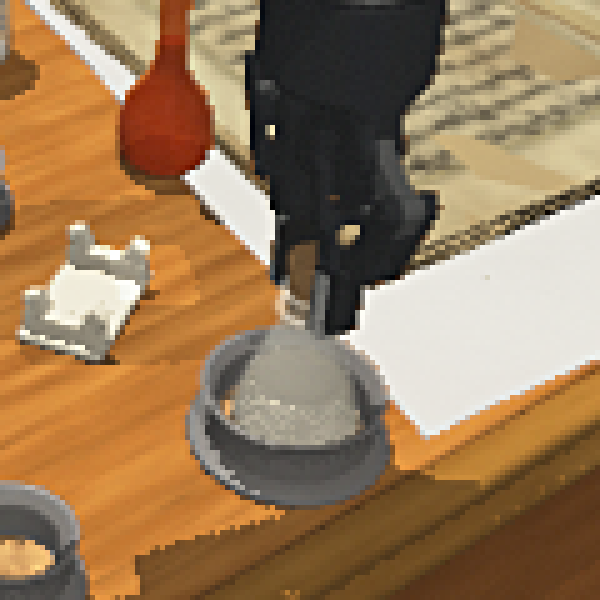

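carry_out:
  increments:
    - [[0, 0, 0], [0, 0, 0], 0.42]
    - [[0, 0, 0], [0, 0, 0], 0.46]
    - [[0, 0, 0], [0, 0, 0], 0.5]
    - [[0, 0, 0], [0, 0, 0], 0.6]
    - [[0, 0, 0], [0, 0, 0], 0.6]

```text
t: 11.2
tool_pos: [0.6183, -0.2848, 0.2483]
tool_rot: [-0.888, 1.38, 0.884]
contact_force: [0.3, 0.3, 0.5]
opening: 0.0509
```

```bash
python3 - <<'E'
from h import *
st()
for n in("scene",):
    im,d=get_image(n); w=cloud(n,d)
    c=proj(n,[[.617,-.283,.08]])[0].astype(int)
    cv2.imwrite(f"pics/{n}7.png",cv2.resize(im[c[1]-60:c[1]+60,c[0]-60:c[0]+60],None,fx=5,fy=5,interpolation=cv2.INTER_NEAREST))
E
```

```text
t 11.2 pos [ 0.6183 -0.2848  0.2483] jaw 65.3 levelturn(0.1rad) [0.005 0.034 0.   ] F [0.3 0.3 0.5] op 0.0509
```

View pics/scene7.png

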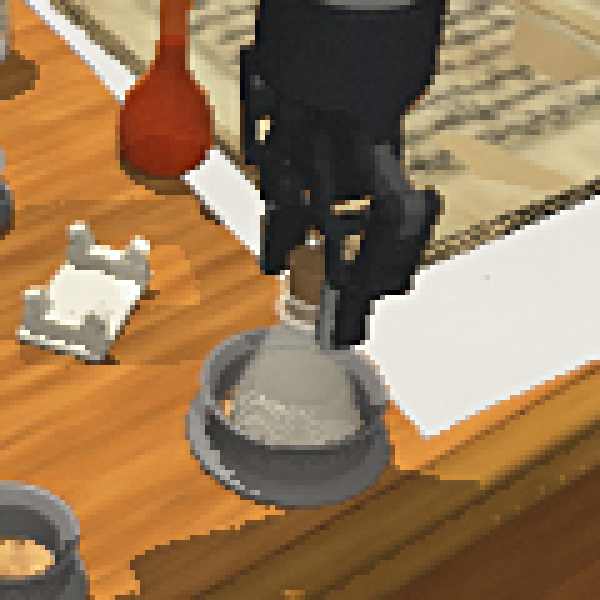

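carry_out:
  increments:
    - [[0, 0, 0], [0, 0, 0.5], 0.6]
    - [[0, 0, 0], [0, 0, 0.9], 0.65]
    - [[0, 0, 0], [0, 0, 0.9], 0.7]
    - [[0, 0, 0], [-0.3, 0.3, 0.6], 0.7]
    - [[0, 0, 0], [-0.9, 0.85, 0], 0.7]
    - [[0, 0, 0], [-0.9, 0.85, 0], 0.7]
    - [[0, 0, 0], [-0.9, 0.85, 0], 0.7]
    - [[0, 0, 0], [-0.9, 0.85, 0], 0.7]

```text
t: 12.05
tool_pos: [0.5404, -0.2112, 0.3221]
tool_rot: [-0.896, 1.374, 0.871]
contact_force: [0.3, 0.2, 0.3]
opening: 0.0602
```

```bash
python3 -c "
from h import *
st()"
```

```text
t 12.05 pos [ 0.5404 -0.2112  0.3221] jaw 65.19 levelturn(0.1rad) [0.08  0.163 0.   ] F [0.3 0.2 0.3] op 0.0602
```

carry_out:
  increments:
    - [[0.08, 0.16, 0], [-0.8, 0.8, -0.4], 0.75]
    - [[0, 0, 0], [-0.8, 0.8, -0.4], 0.75]
    - [[0, 0, 0], [-0.8, 0.8, -0.2], 0.75]
    - [[0, 0, 0], [-0.8, 0.8, 0], 0.75]
    - [[0, 0, 0], [-0.5, 0.5, 0], 0.75]
    - [[0, 0, 0], [0, 0, 0], 0.75]

```text
t: 12.65
tool_pos: [0.4632, -0.1334, 0.314]
tool_rot: [-0.895, 1.374, 0.874]
contact_force: [0.9, 0.6, 0.3]
opening: 0.0641
```

```bash
python3 - <<'E'
from h import *
st()
im,d=get_image("scene"); 
for P in([.4616,-.1345,.072],[.4616,-.1345,0]):
    a=proj("scene",[P])[0]; im[int(round(a[1])),int(round(a[0]))]=(255,255,0)
c=proj("scene",[[.4616,-.1345,.09]])[0].astype(int)
cv2.imwrite("pics/s8.png",cv2.resize(im[c[1]-70:c[1]+60,c[0]-60:c[0]+60],None,fx=4.6,fy=4.6,interpolation=cv2.INTER_NEAREST)); st()
E
```

```text
t 12.65 pos [ 0.4632 -0.1334  0.314 ] jaw 65.27 levelturn(0.1rad) [0.067 0.144 0.   ] F [0.9 0.6 0.3] op 0.0641
t 12.7 pos [ 0.4639 -0.134   0.3145] jaw 65.25 levelturn(0.1rad) [0.074 0.156 0.   ] F [ 0.9 -0.8  0.2] op 0.0638
```

View pics/s8.png

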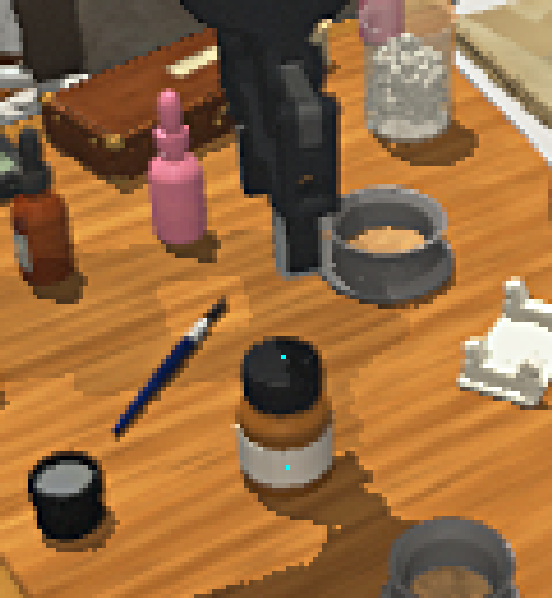

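carry_out:
  increments:
    - [[0.07, 0.15, 0], [-0.1, 0, -0.7], 0.75]
    - [[0.05, 0.1, 0], [0, 0, -0.8], 0.75]
    - [[0, 0, 0], [0, 0, -0.8], 0.75]
    - [[0, 0, 0], [0, 0, -0.8], 0.75]
    - [[0, 0, 0], [0, 0, -0.6], 0.75]
    - [[0, 0, 0], [0, 0, -0.3], 0.75]
    - [[0, 0, 0], [0, 0, 0], 0.75]

```text
t: 13.4
tool_pos: [0.463, -0.1365, 0.2276]
tool_rot: [-0.874, 1.393, 0.895]
contact_force: [-0.1, 0.2, -0.7]
opening: 0.0644
```

```bash
python3 -c "
from h import *
st()"
```

```text
t 13.4 pos [ 0.463  -0.1365  0.2276] jaw 65.09 levelturn(0.1rad) [-0.064 -0.139 -0.   ] F [-0.1  0.2 -0.7] op 0.0644
```

carry_out:
  increments:
    - [[-0.06, -0.13, 0], [-0.07, 0.1, -0.25], 0.75]
    - [[0, 0, 0], [0, 0, 0], 0.75]

```text
t: 13.6
tool_pos: [0.4618, -0.1346, 0.2224]
tool_rot: [-0.883, 1.384, 0.883]
contact_force: [1.1, -0.4, 0.3]
opening: 0.0637
```

```bash
python3 -c "
from h import *
st()"
```

```text
t 13.6 pos [ 0.4618 -0.1346  0.2224] jaw 65.08 levelturn(0.1rad) [0.002 0.002 0.   ] F [ 1.1 -0.4  0.3] op 0.0637
```

carry_out:
  increments:
    - [[0, 0, 0], [0, 0, 0], 0.6]
    - [[0, 0, 0], [0, 0, 0], 0.53]
    - [[0, 0, 0], [0, 0, 0], 0.48]
    - [[0, 0, 0], [0, 0, 0], 0.44]
    - [[0, 0, 0], [0, 0, 0], 0.3]
    - [[0, 0, 0], [0, 0, 0], 0]
    - [[0, 0, 0], [0, 0, 0], 0]
    - [[0, 0, 0], [0, 0, 0], 0]
  squeeze: 40

```text
t: 14.4
tool_pos: [0.4625, -0.1348, 0.2245]
tool_rot: [-0.886, 1.382, 0.88]
contact_force: [0.2, 0.6, -1.2]
opening: 0.0375
```

```bash
python3 - <<'E'
from h import *
st()
im,d=get_image("scene"); 
c=proj("scene",[[.4616,-.1345,.09]])[0].astype(int)
cv2.imwrite("pics/s9.png",cv2.resize(im[c[1]-70:c[1]+60,c[0]-60:c[0]+60],None,fx=4.6,fy=4.6,interpolation=cv2.INTER_NEAREST)); 
E
```

```text
t 14.4 pos [ 0.4625 -0.1348  0.2245] jaw 65.1 levelturn(0.1rad) [0.02  0.042 0.   ] F [ 0.2  0.6 -1.2] op 0.0375
```

View pics/s9.png

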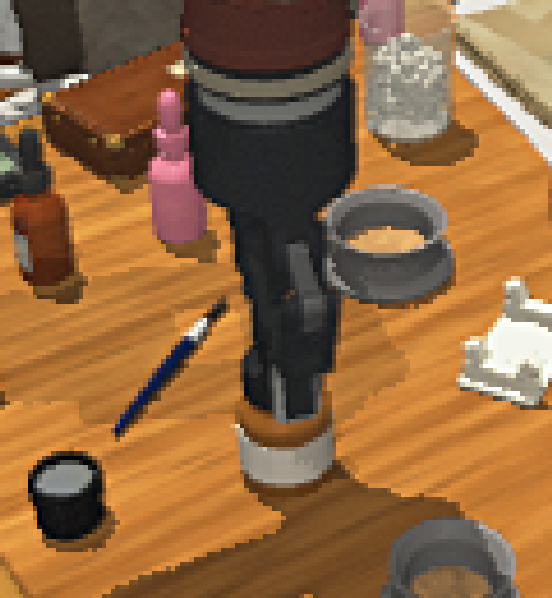

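carry_out:
  increments:
    - [[0.02, 0.04, 0], [0, 0, 0.2], 0]
    - [[0, 0, 0], [0, 0, 0.4], 0]
    - [[0, 0, 0], [0, 0, 0.6], 0]
    - [[0, 0, 0], [0, 0, 0.7], 0]
    - [[0, 0, 0], [0, 0, 0.6], 0]
    - [[0, 0, 0], [0.2, 0.12, 0.3], 0]
    - [[0, 0, 0], [0.4, 0.25, 0], 0]

```text
t: 15.15
tool_pos: [0.4748, -0.1274, 0.2868]
tool_rot: [-0.884, 1.383, 0.881]
contact_force: [-0.4, -0.6, -1.2]
opening: 0.0378
```

```bash
python3 - <<'E'
from h import *
st()
im,d=get_image("scene"); 
c=proj("scene",[[.4616,-.1345,.09]])[0].astype(int)
cv2.imwrite("pics/s10.png",cv2.resize(im[c[1]-70:c[1]+60,c[0]-60:c[0]+60],None,fx=4.6,fy=4.6,interpolation=cv2.INTER_NEAREST)); 
E
```

```text
t 15.15 pos [ 0.4748 -0.1274  0.2868] jaw 65.02 levelturn(0.1rad) [0.009 0.023 0.   ] F [-0.4 -0.6 -1.2] op 0.0378
```

View pics/s10.png

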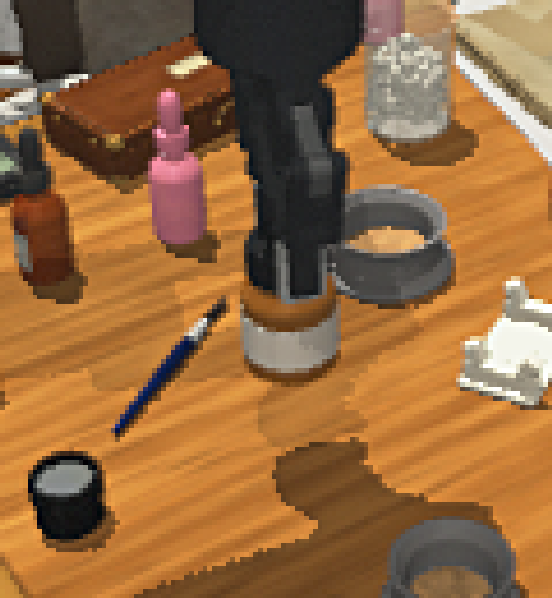

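carry_out:
  increments:
    - [[0, 0, 0], [0.7, 0.45, 0], 0]
    - [[0, 0, 0], [0.8, 0.51, 0], 0]
    - [[0, 0, 0], [0.8, 0.51, 0], 0]
    - [[0, 0, 0], [0.8, 0.51, 0], 0]
    - [[0, 0, 0], [0.8, 0.51, 0], 0]
    - [[0, 0, 0], [0.8, 0.51, 0], 0]
    - [[0, 0, 0], [0.8, 0.51, 0], 0]
    - [[0, 0, 0], [0.7, 0.45, 0], 0]

```text
t: 16.0
tool_pos: [0.6078, -0.0385, 0.279]
tool_rot: [-0.879, 1.386, 0.889]
contact_force: [-0.7, -0.3, -1.2]
opening: 0.0379
```

```bash
python3 -c "
from h import *
st()"
```

```text
t 16.0 pos [ 0.6078 -0.0385  0.279 ] jaw 65.12 levelturn(0.1rad) [-0.042 -0.057 -0.   ] F [-0.7 -0.3 -1.2] op 0.0379
```

carry_out:
  increments:
    - [[-0.04, -0.05, 0], [0.45, 0.2, 0], 0]
    - [[0, 0, 0], [0.12, 0.05, 0], 0]
    - [[0, 0, 0], [0, 0, 0], 0]

```text
t: 16.3
tool_pos: [0.6217, -0.0303, 0.276]
tool_rot: [-0.884, 1.386, 0.889]
contact_force: [-0.0, -0.9, -0.7]
opening: 0.0377
```

```bash
python3 - <<'E'
from h import *
from scipy.optimize import least_squares
st()
im,d=get_image("scene"); w=cloud("scene",d); st()
c=proj("scene",[[.6206,-.033,.06]])[0].astype(int)
cv2.imwrite("pics/s11.png",cv2.resize(im[c[1]-60:c[1]+50,c[0]-60:c[0]+60],None,fx=4.6,fy=4.6,interpolation=cv2.INTER_NEAREST)); 
m=(np.hypot(w[...,0]-.62,w[...,1]+.035)<.04)&(w[...,2]>.06)&(w[...,2]<.09); P=w[m]
f=lambda x:np.hypot(P[:,0]-x[0],P[:,1]-x[1])-x[2]
s=least_squares(f,[.62,-.035,.024],loss='soft_l1',f_scale=.001);print(s.x,len(P),np.median(abs(f(s.x))))
f=lambda x:np.hypot(P[:,0]-x[0],P[:,1]-x[1])-.024
s=least_squares(f,[.62,-.035],loss='soft_l1',f_scale=.001);print(s.x)
E
```

```text
t 16.3 pos [ 0.6217 -0.0303  0.276 ] jaw 65.32 levelturn(0.1rad) [-0.01  -0.039 -0.   ] F [-0.  -0.9 -0.7] op 0.0377
t 16.35 pos [ 0.6214 -0.0305  0.2759] jaw 65.3 levelturn(0.1rad) [-0.011 -0.041 -0.   ] F [ 0.2 -1.1  0.1] op 0.0375
[ 0.61942242 -0.03007771  0.02419349] 181 0.000722550261081329
[ 0.61927182 -0.03025488]
```

View pics/s11.png

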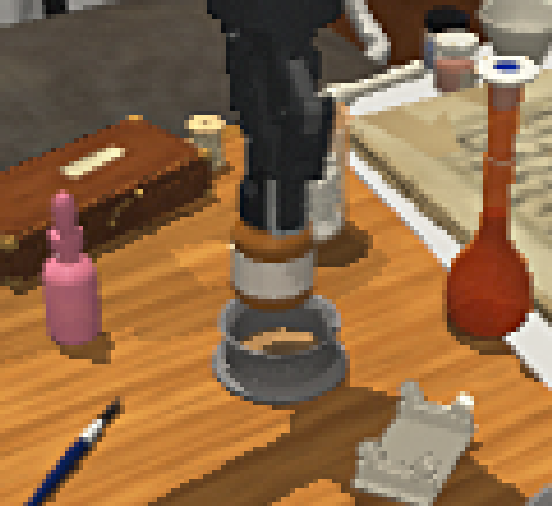

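carry_out:
  increments:
    - [[-0.01, -0.03, 0], [0, -0.2, -0.3], 0]
    - [[0, 0, 0], [0, -0.04, -0.5], 0]
    - [[0, 0, 0], [0, 0, -0.5], 0]
    - [[0, 0, 0], [0, 0, -0.25], 0]
    - [[0, 0, 0], [0, 0, 0], 0]

```text
t: 16.85
tool_pos: [0.6199, -0.037, 0.2418]
tool_rot: [-0.883, 1.384, 0.885]
contact_force: [2.0, 2.1, 0.1]
opening: 0.0378
```

```bash
python3 -c "
from h import *
st()"
```

```text
t 16.85 pos [ 0.6199 -0.037   0.2418] jaw 65.14 levelturn(0.1rad) [-0.008 -0.008 -0.   ] F [2.  2.1 0.1] op 0.0378
```

carry_out:
  increments:
    - [[0, 0, 0], [0, 0.12, -0.1], 0]
    - [[0, 0, 0], [0, 0, -0.12], 0]
    - [[0, 0, 0], [0, 0, 0], 0]

```text
t: 17.15
tool_pos: [0.6196, -0.0345, 0.2369]
tool_rot: [-0.883, 1.385, 0.885]
contact_force: [0.5, -0.1, -0.5]
opening: 0.0379
```

```bash
python3 - <<'E'
from h import *
from scipy.optimize import least_squares
st()
im,d=get_image("scene"); w=cloud("scene",d); st()
c=proj("scene",[[.6206,-.033,.06]])[0].astype(int)
cv2.imwrite("pics/s12.png",cv2.resize(im[c[1]-60:c[1]+50,c[0]-60:c[0]+60],None,fx=4.6,fy=4.6,interpolation=cv2.INTER_NEAREST)); 
m=(np.hypot(w[...,0]-.62,w[...,1]+.035)<.03)&(w[...,2]>.037)&(w[...,2]<.055); P=w[m]
f=lambda x:np.hypot(P[:,0]-x[0],P[:,1]-x[1])-.024
s=least_squares(f,[.62,-.035],loss='soft_l1',f_scale=.001);print(s.x,len(P))
E
```

```text
t 17.15 pos [ 0.6196 -0.0345  0.2369] jaw 65.14 levelturn(0.1rad) [-0.002 -0.019 -0.   ] F [ 0.5 -0.1 -0.5] op 0.0379
t 17.2 pos [ 0.6197 -0.0345  0.2371] jaw 65.14 levelturn(0.1rad) [-0.002 -0.015 -0.   ] F [ 0.5 -0.2 -0.3] op 0.038
[ 0.61777457 -0.03440889] 105
```

View pics/s12.png

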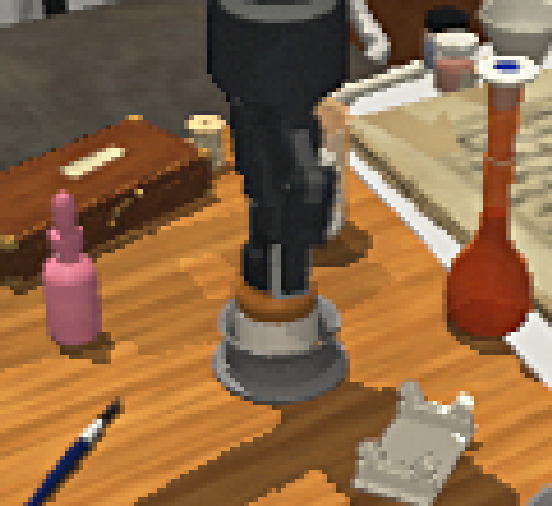

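carry_out:
  increments:
    - [[0, 0, 0], [0.1, -0.02, -0.1], 0]
    - [[0, 0, 0], [0, 0, -0.1], 0]
    - [[0, 0, 0], [0, 0, 0], 0]

```text
t: 17.5
tool_pos: [0.6221, -0.035, 0.2334]
tool_rot: [-0.884, 1.384, 0.884]
contact_force: [0.8, 0.1, -0.7]
opening: 0.0379
```

carry_out:
  increments:
    - [[0, 0, 0], [0, 0, -0.07], 0]
    - [[0, 0, 0], [0, 0, 0], 0]

```text
t: 17.7
tool_pos: [0.6224, -0.0351, 0.2326]
tool_rot: [-0.885, 1.384, 0.884]
contact_force: [-0.8, 0.3, -0.4]
opening: 0.0374
```

carry_out:
  increments:
    - [[0, 0, 0], [0, 0, -0.07], 0]
    - [[0, 0, 0], [0, 0, 0], 0]

```text
t: 17.9
tool_pos: [0.623, -0.0352, 0.2328]
tool_rot: [-0.885, 1.383, 0.883]
contact_force: [-0.4, -0.1, -0.4]
opening: 0.0376
```

```bash
python3 -c "
from h import *
st()"
```

```text
t 17.9 pos [ 0.623  -0.0352  0.2328] jaw 65.15 levelturn(0.1rad) [0.01  0.017 0.   ] F [-0.4 -0.1 -0.4] op 0.0376
```

carry_out:
  increments:
    - [[0, 0, 0], [0, 0, 0], 0.47]
    - [[0, 0, 0], [0, 0, 0], 0.52]
    - [[0, 0, 0], [0, 0, 0], 0.58]
    - [[0, 0, 0], [0, 0, 0], 0.7]
    - [[0, 0, 0], [0, 0, 0], 0.75]

```text
t: 18.4
tool_pos: [0.6228, -0.0352, 0.2322]
tool_rot: [-0.885, 1.383, 0.883]
contact_force: [-0.3, 0.1, -0.0]
opening: 0.0641
```

carry_out:
  increments:
    - [[0, 0, 0], [0, 0, 0.4], 0.75]
    - [[0, 0, 0], [0, 0, 0.8], 0.75]
    - [[0, 0, 0], [0, 0, 0.9], 0.75]
    - [[0, 0, 0], [0, 0, 0.9], 0.75]
    - [[0, 0, 0], [-0.3, 0.2, 0.6], 0.6]
    - [[0, 0, 0], [-0.6, 0.5, 0.5], 0.6]
    - [[0, 0, 0], [-0.6, 0.6, 0.2], 0.6]

```text
t: 19.1
tool_pos: [0.5922, -0.0093, 0.3278]
tool_rot: [-0.886, 1.381, 0.879]
contact_force: [-0.5, -0.5, -0.2]
opening: 0.0512
```

```bash
python3 - <<'E'
from h import *
from scipy.optimize import least_squares
st()
im,d=get_image("scene"); w=cloud("scene",d)
c=proj("scene",[[.6206,-.033,.06]])[0].astype(int)
cv2.imwrite("pics/s13.png",cv2.resize(im[c[1]-60:c[1]+70,c[0]-60:c[0]+100],None,fx=4.6,fy=4.6,interpolation=cv2.INTER_NEAREST)); 
for c in((.62,-.035),(.617,-.285)):
  m=(np.hypot(w[...,0]-c[0],w[...,1]-c[1])<.03)&(w[...,2]>.06)&(w[...,2]<.13); P=w[m]; print(np.sort(P[:,2])[-15:].round(4), np.median(P[P[:,2]>P[:,2].max()-.006],0))
E
```

```text
t 19.1 pos [ 0.5922 -0.0093  0.3278] jaw 65.04 levelturn(0.1rad) [0.015 0.054 0.   ] F [-0.5 -0.5 -0.2] op 0.0512
[0.0803 0.0803 0.0803 0.0804 0.0804 0.0805 0.0806 0.0807 0.0808 0.0811
 0.0815 0.0815 0.0816 0.082  0.082 ] [ 0.61936936 -0.03779666  0.07929578]
[0.1054 0.1054 0.1054 0.1055 0.1055 0.1056 0.1057 0.1057 0.1057 0.1057
 0.1058 0.1058 0.106  0.1064 0.1064] [ 0.61725551 -0.28723578  0.10472637]
```

View pics/s13.png

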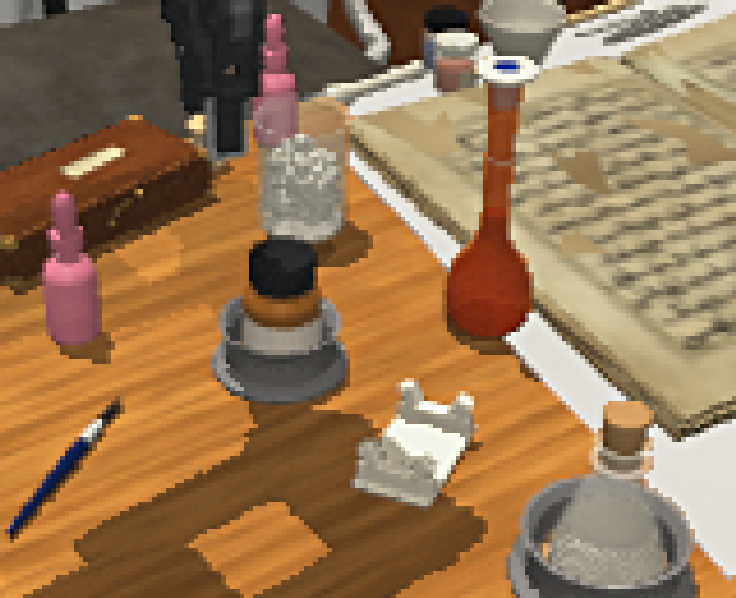

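carry_out:
  increments:
    - [[0.01, 0.05, 0], [-0.8, 0.65, 0], 0.6]
    - [[0, 0, 0], [-0.9, 0.75, 0], 0.6]
    - [[0, 0, 0], [-0.9, 0.75, 0], 0.6]
    - [[0, 0, 0], [-0.9, 0.75, 0], 0.6]
    - [[0, 0, 0], [-0.9, 0.75, 0], 0.6]
    - [[0, 0, 0], [-0.9, 0.75, 0], 0.6]
    - [[0, 0, 0], [-0.6, 0.55, 0], 0.6]
    - [[0, 0, 0], [-0.2, 0.2, 0], 0.6]

```text
t: 19.95
tool_pos: [0.4629, 0.0991, 0.3336]
tool_rot: [-0.886, 1.378, 0.88]
contact_force: [1.1, -0.4, 0.8]
opening: 0.0513
```

```bash
python3 - <<'E'
from h import *
st()
im,d=get_image("scene"); 
for P in([.4655,.0973,.1],[.4655,.0973,0]):
    a=proj("scene",[P])[0]; im[int(round(a[1])),int(round(a[0]))]=(255,255,0)
c=proj("scene",[[.4655,.0973,.09]])[0].astype(int)
cv2.imwrite("pics/s14.png",cv2.resize(im[c[1]-70:c[1]+60,c[0]-60:c[0]+60],None,fx=4.6,fy=4.6,interpolation=cv2.INTER_NEAREST))
E
```

```text
t 19.95 pos [0.4629 0.0991 0.3336] jaw 65.15 levelturn(0.1rad) [-0.002  0.068  0.   ] F [ 1.1 -0.4  0.8] op 0.0513
```

View pics/s14.png

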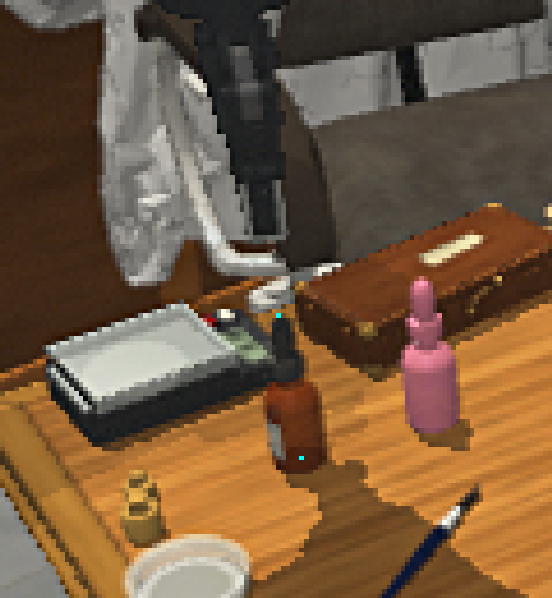

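carry_out:
  increments:
    - [[0, 0.06, 0], [0.1, -0.08, -0.7], 0.6]
    - [[0, 0, 0], [0, 0, -0.8], 0.6]
    - [[0, 0, 0], [0, 0, -0.8], 0.6]
    - [[0, 0, 0], [0, 0, -0.7], 0.6]
    - [[0, 0, 0], [0, 0, -0.6], 0.6]
    - [[0, 0, 0], [0, 0, -0.4], 0.6]
    - [[0, 0, 0], [0, 0, 0], 0.6]

```text
t: 20.7
tool_pos: [0.4678, 0.0944, 0.2468]
tool_rot: [-0.882, 1.386, 0.881]
contact_force: [-0.3, 0.1, -0.5]
opening: 0.0512
```

```bash
python3 -c "
from h import *
st()"
```

```text
t 20.7 pos [0.4678 0.0944 0.2468] jaw 64.95 levelturn(0.1rad) [ 0.014 -0.005  0.   ] F [-0.3  0.1 -0.5] op 0.0512
```

carry_out:
  increments:
    - [[0, 0, 0], [-0.11, 0.14, -0.33], 0.6]
    - [[0, 0, 0], [0, 0, 0], 0.5]
    - [[0, 0, 0], [0, 0, 0], 0.42]
    - [[0, 0, 0], [0, 0, 0], 0.35]
    - [[0, 0, 0], [0, 0, 0], 0.3]
    - [[0, 0, 0], [0, 0, 0], 0.24]
    - [[0, 0, 0], [0, 0, 0], 0.15]
    - [[0, 0, 0], [0, 0, 0], 0]
  squeeze: 30

```text
t: 21.5
tool_pos: [0.4668, 0.0975, 0.2423]
tool_rot: [-0.884, 1.382, 0.878]
contact_force: [-1.2, -0.3, -1.4]
opening: 0.0175
```

carry_out:
  increments:
    - [[0, 0, 0], [0, 0, 0], 0]
    - [[0, 0, 0], [0, 0, 0], 0]

```text
t: 21.7
tool_pos: [0.4667, 0.0974, 0.2421]
tool_rot: [-0.884, 1.382, 0.878]
contact_force: [0.7, 0.4, -0.5]
opening: 0.0173
```

```bash
python3 - <<'E'
from h import *
st()
im,d=get_image("scene"); 
c=proj("scene",[[.4655,.0973,.09]])[0].astype(int)
cv2.imwrite("pics/s15.png",cv2.resize(im[c[1]-70:c[1]+60,c[0]-60:c[0]+60],None,fx=4.6,fy=4.6,interpolation=cv2.INTER_NEAREST))
E
```

```text
t 21.7 pos [0.4667 0.0974 0.2421] jaw 64.96 levelturn(0.1rad) [0.013 0.043 0.   ] F [ 0.7  0.4 -0.5] op 0.0173
```

View pics/s15.png

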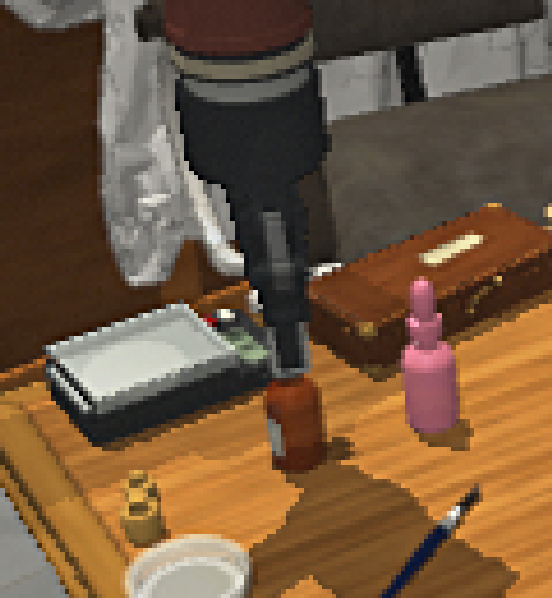

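carry_out:
  increments:
    - [[0.01, 0.04, 0], [0, 0, 0.2], 0]
    - [[0, 0, 0], [0, 0, 0.4], 0]
    - [[0, 0, 0], [0, 0, 0.6], 0]
    - [[0, 0, 0], [0, 0, 0.7], 0]
    - [[0, 0, 0], [0, -0.2, 0.6], 0]
    - [[0, 0, 0], [0, -0.4, 0.3], 0]
    - [[0, 0, 0], [0, -0.6, 0], 0]
    - [[0, 0, 0], [0, -0.8, 0], 0]

```text
t: 22.55
tool_pos: [0.4666, 0.0559, 0.3048]
tool_rot: [-0.885, 1.381, 0.882]
contact_force: [-0.3, -0.0, -1.5]
opening: 0.017
```

```bash
python3 - <<'E'
from h import *
st()
im,d=get_image("scene"); 
c=proj("scene",[[.4655,.0673,.09]])[0].astype(int)
cv2.imwrite("pics/s16.png",cv2.resize(im[c[1]-70:c[1]+60,c[0]-60:c[0]+60],None,fx=4.6,fy=4.6,interpolation=cv2.INTER_NEAREST))
E
```

```text
t 22.55 pos [0.4666 0.0559 0.3048] jaw 65.13 levelturn(0.1rad) [0.006 0.032 0.   ] F [-0.3 -0.  -1.5] op 0.017
```

View pics/s16.png

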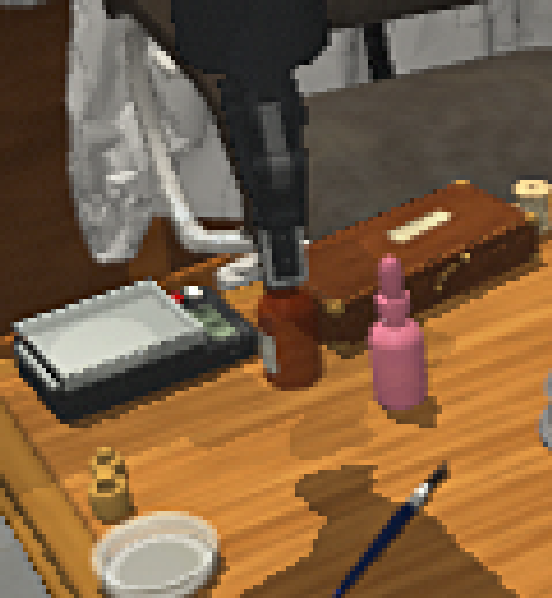

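carry_out:
  increments:
    - [[0, 0.03, 0], [-0.03, -0.95, 0], 0]
    - [[0, 0, 0], [-0.03, -0.95, 0], 0]
    - [[0, 0, 0], [-0.03, -0.95, 0], 0]
    - [[0, 0, 0], [-0.03, -0.95, 0], 0]
    - [[0, 0, 0], [-0.03, -0.95, 0], 0]
    - [[0, 0, 0], [-0.03, -0.95, 0], 0]
    - [[0, 0, 0], [-0.03, -0.95, 0], 0]
    - [[0, 0, 0], [-0.03, -0.95, 0], 0]

```text
t: 23.4
tool_pos: [0.4587, -0.107, 0.3009]
tool_rot: [-0.878, 1.391, 0.883]
contact_force: [-0.2, -0.1, -0.4]
opening: 0.0175
```

carry_out:
  increments:
    - [[0, 0, 0], [-0.03, -0.95, 0], 0]
    - [[0, 0, 0], [-0.03, -0.95, 0], 0]
    - [[0, 0, 0], [-0.03, -0.95, 0], 0]
    - [[0, 0, 0], [-0.03, -0.95, 0], 0]
    - [[0, 0, 0], [-0.03, -0.9, 0], 0]
    - [[0, 0, 0], [0, -0.7, 0], 0]
    - [[0, 0, 0], [0, -0.5, 0], 0]
    - [[0, 0, 0], [0, -0.3, 0], 0]

```text
t: 24.2
tool_pos: [0.4516, -0.2409, 0.2967]
tool_rot: [-0.867, 1.397, 0.882]
contact_force: [0.5, -0.0, -0.3]
opening: 0.0173
```

```bash
python3 -c "
from h import *
st()"
```

```text
t 24.2 pos [ 0.4516 -0.2409  0.2967] jaw 64.34 levelturn(0.1rad) [-0.035 -0.125 -0.   ] F [ 0.5 -0.  -0.3] op 0.0173
```

carry_out:
  increments:
    - [[-0.04, -0.12, 0], [0.1, -0.5, 0], 0]
    - [[0, 0, 0], [0.1, -0.35, 0], 0]
    - [[0, 0, 0], [0, -0.05, 0], 0]
    - [[0, 0, 0], [0, 0, 0], 0]

```text
t: 24.6
tool_pos: [0.456, -0.2603, 0.2964]
tool_rot: [-0.874, 1.388, 0.873]
contact_force: [-0.0, 0.2, -0.6]
opening: 0.0172
```

```bash
cat > chk.py <<'E'
from h import *
import sys
from scipy.optimize import least_squares
st()
im,d=get_image("scene"); w=cloud("scene",d); st()
c=proj("scene",[[.4566,-.261,.06]])[0].astype(int)
cv2.imwrite("pics/"+sys.argv[1],cv2.resize(im[c[1]-60:c[1]+60,c[0]-60:c[0]+60],None,fx=4.6,fy=4.6,interpolation=cv2.INTER_NEAREST)); 
z0,z1=float(sys.argv[2]),float(sys.argv[3])
m=(np.hypot(w[...,0]-.4566,w[...,1]+.263)<.035)&(w[...,2]>z0)&(w[...,2]<z1); P=w[m]
f=lambda x:np.hypot(P[:,0]-x[0],P[:,1]-x[1])-.0165
s=least_squares(f,[.457,-.262],loss='soft_l1',f_scale=.001);print(s.x.round(4),len(P),np.median(abs(f(s.x))).round(4),"cup scene .4562 -.2631")
E
python3 chk.py s17.png .065 .105
```

```text
t 24.6 pos [ 0.456  -0.2603  0.2964] jaw 64.35 levelturn(0.1rad) [0.    0.003 0.   ] F [-0.   0.2 -0.6] op 0.0172
t 24.65 pos [ 0.456  -0.2602  0.2964] jaw 64.36 levelturn(0.1rad) [0.001 0.003 0.   ] F [ 0.5 -0.4 -0.1] op 0.0176
[ 0.4542 -0.2613] 280 0.0007 cup scene .4562 -.2631
```

View pics/s17.png

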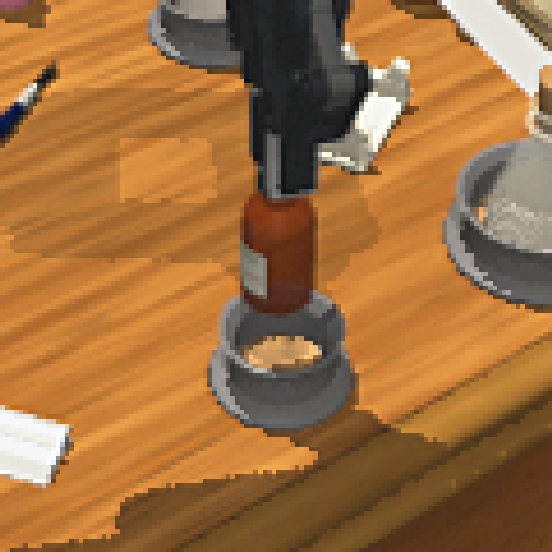

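carry_out:
  increments:
    - [[0, 0, 0], [0.08, -0.08, -0.3], 0]
    - [[0, 0, 0], [0, 0, -0.5], 0]
    - [[0, 0, 0], [0, 0, -0.5], 0]
    - [[0, 0, 0], [0, 0, -0.4], 0]
    - [[0, 0, 0], [0, 0, -0.15], 0]
    - [[0, 0, 0], [0, 0, 0], 0]

```text
t: 25.25
tool_pos: [0.4574, -0.2602, 0.2547]
tool_rot: [-0.873, 1.388, 0.877]
contact_force: [-0.6, -0.5, -0.8]
opening: 0.0174
```

```bash
python3 chk.py s18.png .037 .065
```

```text
t 25.25 pos [ 0.4574 -0.2602  0.2547] jaw 64.46 levelturn(0.1rad) [-0.019 -0.018 -0.   ] F [-0.6 -0.5 -0.8] op 0.0174
t 25.3 pos [ 0.4574 -0.2602  0.2549] jaw 64.46 levelturn(0.1rad) [-0.018 -0.016 -0.   ] F [-0.6  0.7 -0.4] op 0.0172
[ 0.4556 -0.2604] 192 0.0008 cup scene .4562 -.2631
```

View pics/s18.png

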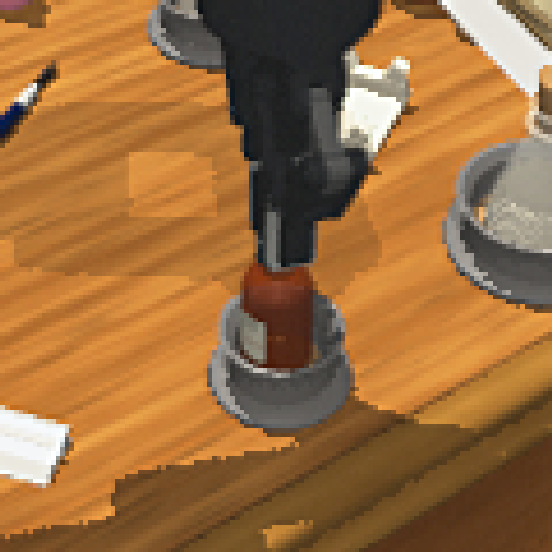

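Inside the bore; nudge −y 2 mm and lower to the floor.

carry_out:
  increments:
    - [[0, 0, 0], [0, -0.1, -0.1], 0]
    - [[0, 0, 0], [0, 0, -0.08], 0]
    - [[0, 0, 0], [0, 0, 0], 0]

```text
t: 25.6
tool_pos: [0.4577, -0.2627, 0.2519]
tool_rot: [-0.874, 1.387, 0.875]
contact_force: [0.1, 0.1, -1.1]
opening: 0.0171
```

carry_out:
  increments:
    - [[0, 0, 0], [0, 0, -0.07], 0]
    - [[0, 0, 0], [0, 0, 0], 0]

```text
t: 25.8
tool_pos: [0.4579, -0.2629, 0.251]
tool_rot: [-0.875, 1.387, 0.875]
contact_force: [-0.3, 0.7, -0.6]
opening: 0.0171
```

carry_out:
  increments:
    - [[0, 0, 0], [0, 0, -0.07], 0]
    - [[0, 0, 0], [0, 0, 0], 0]

```text
t: 26.0
tool_pos: [0.4581, -0.2631, 0.2502]
tool_rot: [-0.876, 1.387, 0.873]
contact_force: [0.0, 0.1, -0.1]
opening: 0.0171
```

carry_out:
  increments:
    - [[0, 0, 0], [0, 0, -0.07], 0]
    - [[0, 0, 0], [0, 0, 0], 0]

```text
t: 26.2
tool_pos: [0.4587, -0.2636, 0.2502]
tool_rot: [-0.878, 1.386, 0.871]
contact_force: [-0.3, 0.8, 0.3]
opening: 0.0172
```

carry_out:
  increments:
    - [[0, 0, 0], [0, 0, 0], 0.22]
    - [[0, 0, 0], [0, 0, 0], 0.25]
    - [[0, 0, 0], [0, 0, 0], 0.29]
    - [[0, 0, 0], [0, 0, 0], 0.35]
    - [[0, 0, 0], [0, 0, 0], 0.45]
    - [[0, 0, 0], [0, 0, 0], 0.5]

```text
t: 26.8
tool_pos: [0.4583, -0.2633, 0.2492]
tool_rot: [-0.877, 1.386, 0.873]
contact_force: [-0.3, 0.3, -0.0]
opening: 0.0425
```

carry_out:
  increments:
    - [[0, 0, 0], [0, 0, 0.3], 0.5]
    - [[0, 0, 0], [0, 0, 0.7], 0.5]
    - [[0, 0, 0], [0, 0, 0.9], 0.5]
    - [[0, 0, 0], [0, 0, 0.9], 0.5]
    - [[0, 0, 1], [0, 0.4, 0.6], 0.5]
    - [[0, 0, 1], [0, 0.8, 0], 0.5]
    - [[0, 0, 1], [0, 0.9, 0], 0.5]
    - [[0, 0, 1], [0, 0.9, 0], 0.5]

```text
t: 27.6
tool_pos: [0.4587, -0.2036, 0.3294]
tool_rot: [-1.193, 1.221, 1.174]
contact_force: [-1.4, -0.6, 0.3]
opening: 0.0428
```

```bash
python3 - <<'E'
from h import *
st()
im,d=get_image("scene"); w=cloud("scene",d); cv2.imwrite("pics/s19.png",cv2.resize(im[120:320,110:370],None,fx=3,fy=3,interpolation=cv2.INTER_CUBIC))
for c in((.457,-.263),(.62,-.035),(.617,-.285)):
  m=(np.hypot(w[...,0]-c[0],w[...,1]-c[1])<.03)&(w[...,2]>.06)&(w[...,2]<.13); P=w[m]; print(np.sort(P[:,2])[-8:].round(4), np.median(P[P[:,2]>P[:,2].max()-.006],0))
E
```

```text
t 27.6 pos [ 0.4587 -0.2036  0.3294] jaw 88.05 levelturn(0.1rad) [0.056 0.105 0.   ] F [-1.4 -0.6  0.3] op 0.0428
[0.106  0.1062 0.1063 0.1068 0.1069 0.1072 0.1073 0.1088] [ 0.45509652 -0.26813144  0.10479926]
[0.072  0.075  0.0782 0.0792 0.0792 0.0794 0.0798 0.0803] [ 0.61792067 -0.04764608  0.07924578]
[0.106  0.1061 0.1062 0.1062 0.1062 0.1062 0.1064 0.1071] [ 0.61756386 -0.28677996  0.10454376]
```

View pics/s19.png

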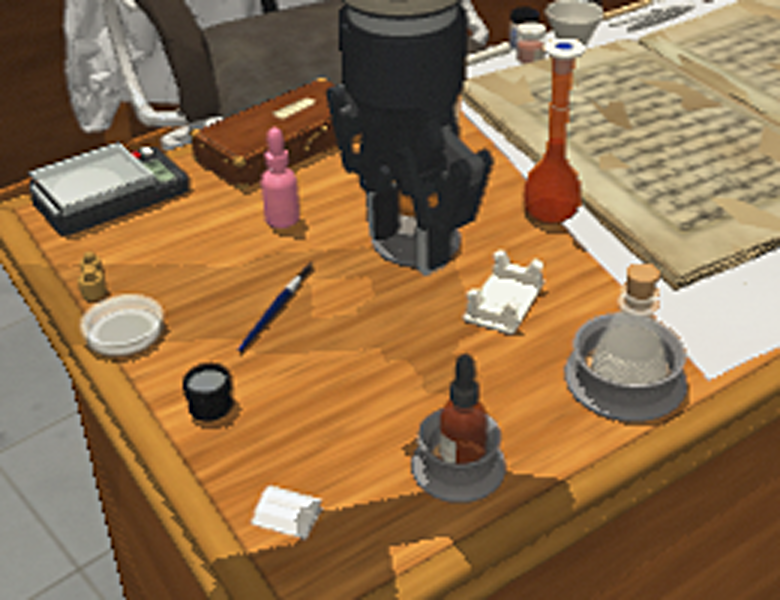

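```bash
cat >> h.py <<'E'
def ray(n,uv,z):
    c=get_calibration(n); Rm=R.from_rotvec(c['orientation']).as_matrix()
    d=Rm@[(uv[0]-c['cx'])/c['fx'],(uv[1]-c['cy'])/c['fy'],1]; p=c['position']; return p+d*(z-p[2])/d[2]
E
python3 - <<'E'
from h import *
im=cv2.imread("pics/top0.png").astype(int); 
cv2.imwrite("pics/sb.png",cv2.resize(cv2.imread("pics/scene0.png")[200:245,180:225],None,fx=13,fy=13,interpolation=cv2.INTER_CUBIC))
for n,a,b in(("top",(246.5,234.2),(267.2,280.7)),("scene",(213.3,208.3),(190,237.3))):
    A,B=ray(n,a,.004)[:2],ray(n,b,.004)[:2]; d=A-B
    print(n,A.round(4),B.round(4),"mid",((A+B)/2).round(4),np.linalg.norm(d).round(4),np.degrees(np.arctan2(d[1],d[0])).round(2))
for n in("top","scene"):
    for q in("brush","brush_rest"):
        get_image(n); 
        for r in tip_of(n,q)[:2]: print(n,q,r['p'],np.round(r['centre'],1),ray(n,r['centre'],0)[:2].round(4))
st()
E
```

```text
top [ 0.5231 -0.0012] [ 0.4099 -0.0559] mid [ 0.4665 -0.0286] 0.1257 25.77
scene [ 0.5204 -0.0058] [ 0.4085 -0.0607] mid [ 0.4644 -0.0333] 0.1246 26.16
top brush 0.66 [259.8 255. ] [ 0.4722 -0.0361]
top brush_rest 0.84 [306.  199.6] [ 0.616  -0.1519]
scene brush 0.45 [204.9 224.4] [ 0.4665 -0.0412]
scene brush_rest 0.72 [277.5 215.5] [ 0.6292 -0.1392]
t 28.05 pos [ 0.4585 -0.2045  0.3273] jaw 87.76 levelturn(0.1rad) [0.043 0.079 0.   ] F [-0.6 -0.9 -0.1] op 0.0423
```

View pics/sb.png

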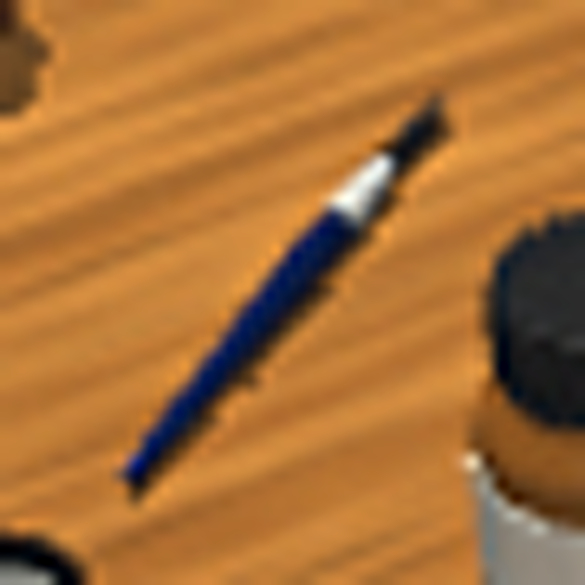

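carry_out:
  increments:
    - [[0.04, 0.08, 0.8], [0.05, 0.9, -0.5], 0.45]
    - [[0, 0, 0.8], [0.05, 0.95, -0.5], 0.45]
    - [[0, 0, 0.8], [0.05, 0.95, -0.5], 0.45]
    - [[0, 0, 0.8], [0.05, 0.95, -0.5], 0.45]
    - [[0, 0, 0.8], [0.05, 0.95, -0.5], 0.45]
    - [[0, 0, 0.6], [0.05, 0.95, -0.5], 0.45]
    - [[0, 0, 0.2], [0.05, 0.95, -0.3], 0.45]
    - [[0, 0, 0], [0.05, 0.95, 0], 0.45]

```text
t: 28.85
tool_pos: [0.4666, -0.0538, 0.2589]
tool_rot: [-1.531, 0.963, 1.531]
contact_force: [0.1, -0.3, -0.5]
opening: 0.0383
```

```bash
python3 -c "
from h import *
st()"
```

```text
t 28.85 pos [ 0.4666 -0.0538  0.2589] jaw 115.65 levelturn(0.1rad) [ 0.001 -0.005  0.   ] F [ 0.1 -0.3 -0.5] op 0.0383
```

carry_out:
  increments:
    - [[0, 0, 0], [-0.03, 0.8, -0.2], 0.4]
    - [[0, 0, 0], [0, 0.3, -0.6], 0.4]
    - [[0, 0, 0], [0, 0, -0.7], 0.4]
    - [[0, 0, 0], [0, 0, -0.7], 0.4]
    - [[0, 0, 0], [0, 0, -0.5], 0.4]
    - [[0, 0, 0], [0, 0, 0], 0.4]

```text
t: 29.45
tool_pos: [0.4659, -0.0312, 0.2003]
tool_rot: [-1.529, 0.965, 1.532]
contact_force: [-0.4, -0.8, 0.7]
opening: 0.0343
```

```bash
python3 - <<'E'
from h import *
st()
for n in("top","scene"):
    im,d=get_image(n)
    c=proj(n,[[.4655,-.031,.02]])[0].astype(int)
    cv2.imwrite(f"pics/{n}20.png",cv2.resize(im[c[1]-50:c[1]+40,c[0]-50:c[0]+50],None,fx=5,fy=5,interpolation=cv2.INTER_NEAREST))
st()
E
```

```text
t 29.45 pos [ 0.4659 -0.0312  0.2003] jaw 115.6 levelturn(0.1rad) [ 0.004 -0.026  0.   ] F [-0.4 -0.8  0.7] op 0.0343
t 29.55 pos [ 0.4666 -0.0313  0.2018] jaw 115.6 levelturn(0.1rad) [0.009 0.001 0.   ] F [ 0.1  0.9 -0.1] op 0.0341
```

View pics/scene20.png

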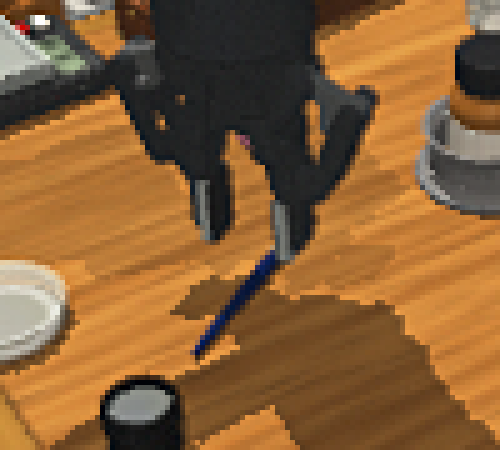

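View pics/top20.png

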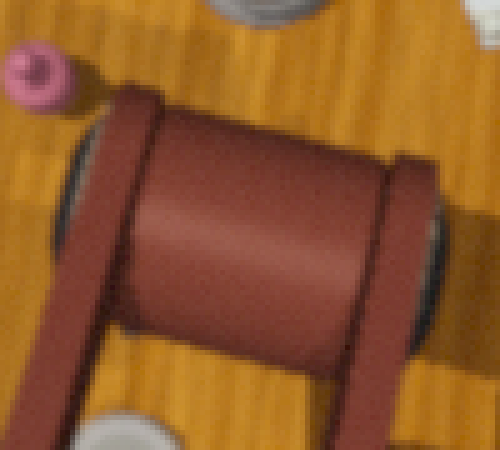

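carry_out:
  increments:
    - [[0, 0, 0], [0, 0, -0.4], 0.4]
    - [[0, 0, 0], [0, 0, -0.4], 0.4]
    - [[0, 0, 0], [0, 0, -0.2], 0.4]
    - [[0, 0, 0], [0, 0, 0], 0.4]

```text
t: 29.95
tool_pos: [0.4676, -0.032, 0.1821]
tool_rot: [-1.534, 0.964, 1.526]
contact_force: [-1.1, -0.4, 1.4]
opening: 0.0343
```

```bash
python3 -c "
from h import *
st()"
```

```text
t 29.95 pos [ 0.4676 -0.032   0.1821] jaw 115.56 levelturn(0.1rad) [0.019 0.039 0.   ] F [-1.1 -0.4  1.4] op 0.0343
```

carry_out:
  increments:
    - [[0.02, 0.04, 0], [-0.1, 0.05, -0.15], 0.4]
    - [[0, 0, 0], [0, 0, -0.15], 0.4]
    - [[0, 0, 0], [0, 0, 0], 0.4]

```text
t: 30.25
tool_pos: [0.4655, -0.0309, 0.1758]
tool_rot: [-1.53, 0.964, 1.53]
contact_force: [0.1, 0.2, -0.0]
opening: 0.0344
```

```bash
python3 - <<'E'
from h import *
st()
im,d=get_image("scene")
c=proj("scene",[[.4655,-.031,.02]])[0].astype(int)
cv2.imwrite("pics/s21.png",cv2.resize(im[c[1]-40:c[1]+40,c[0]-40:c[0]+40],None,fx=7,fy=7,interpolation=cv2.INTER_NEAREST))
E
```

```text
t 30.25 pos [ 0.4655 -0.0309  0.1758] jaw 115.56 levelturn(0.1rad) [-0.002 -0.001 -0.   ] F [ 0.1  0.2 -0. ] op 0.0344
```

View pics/s21.png

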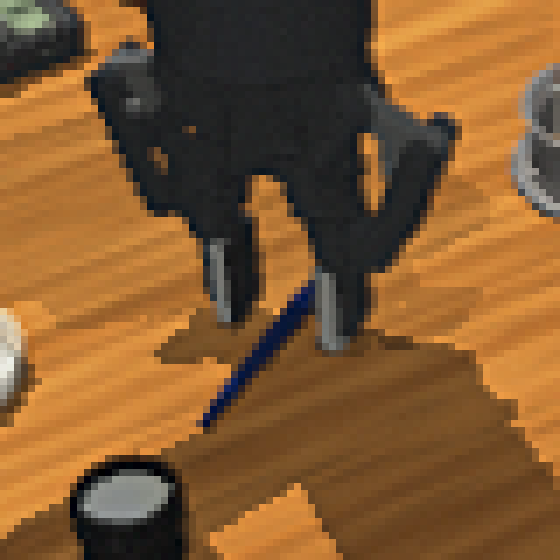

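carry_out:
  increments:
    - [[0, 0, 0], [0, 0, -0.1], 0.35]
    - [[0, 0, 0], [0, 0, 0], 0.28]
    - [[0, 0, 0], [0, 0, 0], 0.22]
    - [[0, 0, 0], [0, 0, 0], 0.18]
  squeeze: 20

```text
t: 30.7
tool_pos: [0.4659, -0.0309, 0.1742]
tool_rot: [-1.531, 0.963, 1.529]
contact_force: [-0.5, 0.3, 0.4]
opening: 0.0154
```

```bash
python3 -c "
from h import *
st()"
```

```text
t 30.7 pos [ 0.4659 -0.0309  0.1742] jaw 115.58 levelturn(0.1rad) [0.001 0.011 0.   ] F [-0.5  0.3  0.4] op 0.0154
```

carry_out:
  increments:
    - [[0, 0, 0], [0, 0, 0], 0.12]
    - [[0, 0, 0], [0, 0, 0], 0.07]
    - [[0, 0, 0], [0, 0, 0], 0]
    - [[0, 0, 0], [0, 0, 0], 0]
    - [[0, 0, 0], [0, 0, 0], 0]
  squeeze: 25

```text
t: 31.2
tool_pos: [0.466, -0.0309, 0.1745]
tool_rot: [-1.531, 0.963, 1.528]
contact_force: [0.6, 0.3, 0.2]
opening: 0.0075
```

```bash
python3 - <<'E'
from h import *
st()
im,d=get_image("scene")
c=proj("scene",[[.4655,-.031,.02]])[0].astype(int)
cv2.imwrite("pics/s22.png",cv2.resize(im[c[1]-40:c[1]+40,c[0]-40:c[0]+40],None,fx=7,fy=7,interpolation=cv2.INTER_NEAREST))
E
```

```text
t 31.2 pos [ 0.466  -0.0309  0.1745] jaw 115.57 levelturn(0.1rad) [0.002 0.017 0.   ] F [0.6 0.3 0.2] op 0.0075
```

View pics/s22.png

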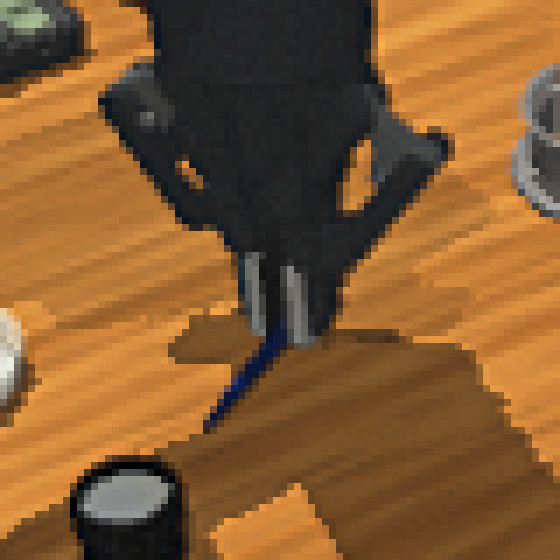

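carry_out:
  increments:
    - [[0, 0.02, 0], [0, 0, 0.2], 0]
    - [[0, 0, 0], [0, 0, 0.5], 0]
    - [[0, 0, 0], [0, 0, 0.7], 0]
    - [[0, 0, 0], [0, 0, 0.8], 0]
    - [[0, 0, 0], [0, 0, 0.7], 0]
    - [[0, 0, 0], [0, -0.3, 0.4], 0]
    - [[0, 0, 0], [0, -0.6, 0], 0]
    - [[0, 0, 0], [0, -0.8, 0], 0]

```text
t: 32.05
tool_pos: [0.4657, -0.0657, 0.2465]
tool_rot: [-1.534, 0.962, 1.531]
contact_force: [-0.0, -0.2, 0.1]
opening: 0.0081
```

```bash
python3 - <<'E'
from h import *
o=st()
im,d=get_image("scene")
c=proj("scene",[o['tool_pos']-[0,0,.15]])[0].astype(int)
cv2.imwrite("pics/s23.png",cv2.resize(im[c[1]-45:c[1]+45,c[0]-55:c[0]+55],None,fx=6,fy=6,interpolation=cv2.INTER_NEAREST))
E
```

```text
t 32.05 pos [ 0.4657 -0.0657  0.2465] jaw 115.76 levelturn(0.1rad) [0.01  0.014 0.   ] F [-0.  -0.2  0.1] op 0.0081
```

View pics/s23.png

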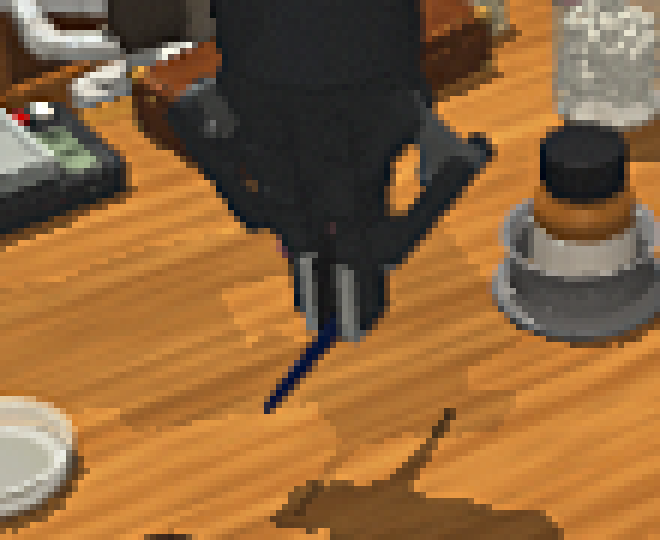

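carry_out:
  increments:
    - [[0, 0, -0.1], [0.1, -0.8, 0], 0]
    - [[0, 0, -0.1], [0.4, -0.8, 0], 0]
    - [[0, 0, -0.1], [0.8, -0.8, 0], 0]
    - [[0, 0, -0.1], [0.9, -0.7, 0], 0]
    - [[0, 0, 0], [0.9, -0.5, 0], 0]
    - [[0, 0, 0], [0.9, -0.3, 0], 0]
    - [[0, 0, 0], [0.9, -0.2, 0], 0]
    - [[0, 0, 0], [0.8, -0.1, 0], 0]

```text
t: 32.9
tool_pos: [0.5827, -0.1619, 0.2412]
tool_rot: [-1.492, 0.997, 1.5]
contact_force: [0.2, -0.5, -0.6]
opening: 0.0081
```

carry_out:
  increments:
    - [[0, 0, 0], [0.7, 0, 0], 0]
    - [[0, 0, 0], [0.5, 0, 0], 0]
    - [[0, 0, 0], [0, 0, 0], 0]

```text
t: 33.2
tool_pos: [0.6096, -0.1648, 0.2389]
tool_rot: [-1.489, 0.999, 1.5]
contact_force: [0.1, -0.1, 0.1]
opening: 0.0081
```

```bash
python3 -c "
from h import *
st()"
```

```text
t 33.2 pos [ 0.6096 -0.1648  0.2389] jaw 112.6 levelturn(0.1rad) [-0.01  -0.067 -0.   ] F [ 0.1 -0.1  0.1] op 0.0081
```

carry_out:
  increments:
    - [[-0.01, -0.06, 0.12], [0.27, 0.5, 0], 0]
    - [[0, 0, 0], [0, 0.08, 0], 0]
    - [[0, 0, 0], [0, 0, 0], 0]

```text
t: 33.5
tool_pos: [0.6145, -0.1524, 0.2377]
tool_rot: [-1.5, 0.989, 1.505]
contact_force: [-0.7, -0.2, 0.4]
opening: 0.0078
```

```bash
cat > chkb.py <<'E'
from h import *
import sys
o=st()
for n in("scene","top"):
    im,d=get_image(n)
    c=proj(n,[[.615,-.153,.03]])[0].astype(int)
    cv2.imwrite(f"pics/{n}{sys.argv[1]}.png",cv2.resize(im[c[1]-45:c[1]+45,c[0]-50:c[0]+50],None,fx=6,fy=6,interpolation=cv2.INTER_CUBIC)); print(n,c-[50,45])
st()
E
python3 chkb.py 24
```

```text
t 33.5 pos [ 0.6145 -0.1524  0.2377] jaw 113.32 levelturn(0.1rad) [-0.008 -0.026 -0.   ] F [-0.7 -0.2  0.4] op 0.0078
scene [227 165]
top [257 153]
t 33.6 pos [ 0.6145 -0.1527  0.2379] jaw 113.3 levelturn(0.1rad) [-0.007 -0.023 -0.   ] F [-0.4  0.2  0.1] op 0.0081
```

View pics/scene24.png

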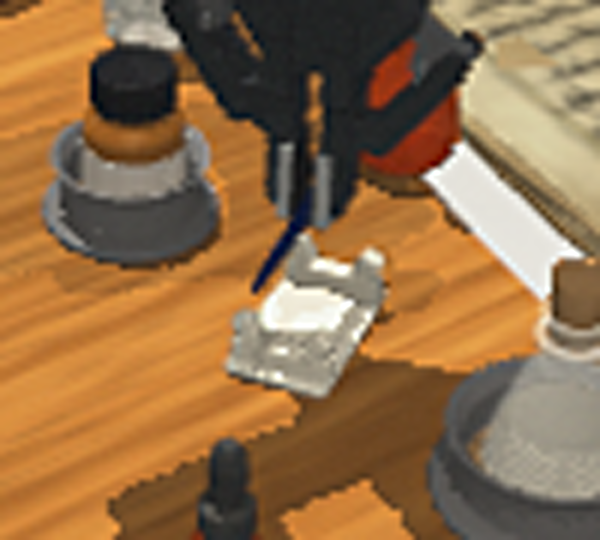

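View pics/top24.png

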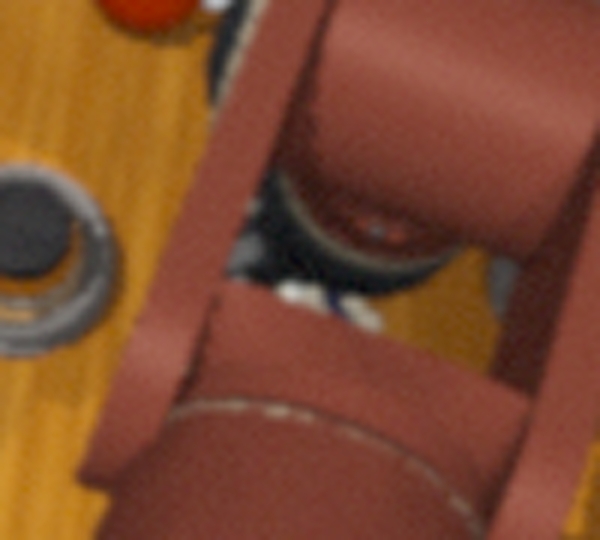

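```bash
python3 - <<'E'
from h import *
e=ray("scene",(269.8,213.3),.067)[:2]; a=np.radians(23.4); u=np.array([np.cos(a),np.sin(a)])
print(e, "implied mid (scene frame)",e+.0635*u, "rest scene .6138 -.1550(z-ave)")
v=np.array([.6138,-.1550])-(e+.0635*u); print("along",v@u,"lat",v@[-u[1],u[0]])
E
```

```text
[ 0.55833033 -0.17910527] implied mid (scene frame) [ 0.61660774 -0.15388638] rest scene .6138 -.1550(z-ave)
along -0.003019090427795211 lat 9.306271398596911e-05
```

carry_out:
  increments:
    - [[0, -0.02, 0], [-0.05, -0.02, -0.4], 0]
    - [[0, 0, 0], [0, 0, -0.5], 0]
    - [[0, 0, 0], [0, 0, -0.5], 0]
    - [[0, 0, 0], [0, 0, -0.3], 0]
    - [[0, 0, 0], [0, 0, 0], 0]

```text
t: 34.1
tool_pos: [0.6122, -0.153, 0.2002]
tool_rot: [-1.5, 0.989, 1.504]
contact_force: [0.1, 0.5, 0.6]
opening: 0.0079
```

```bash
python3 chkb.py 25
```

```text
t 34.1 pos [ 0.6122 -0.153   0.2002] jaw 113.28 levelturn(0.1rad) [-0.01  -0.015 -0.   ] F [0.1 0.5 0.6] op 0.0079
scene [227 165]
top [257 153]
t 34.2 pos [ 0.6126 -0.1531  0.2014] jaw 113.28 levelturn(0.1rad) [-0.005 -0.001 -0.   ] F [0.2 0.  0.4] op 0.0078
```

View pics/scene25.png

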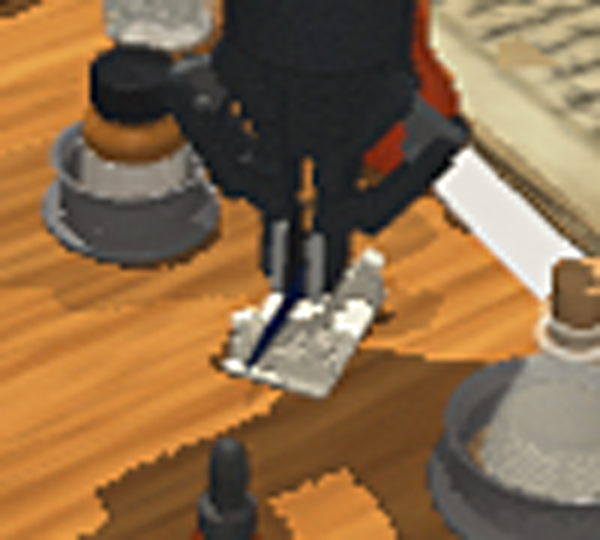

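```bash
cat > ov.py <<'E'
from h import *
def model(c,ang):
    a=np.radians(ang); u=np.array([np.cos(a),np.sin(a)]); l=np.array([-u[1],u[0]]); c=np.array(c)
    f=lambda al,la,z:[*(c+al*u+la*l),z]
    L=[]
    q=[f(-.039,-.023,0.006),f(.039,-.023,0.006),f(.039,.023,0.006),f(-.039,.023,0.006)]; L.append(q+q[:1])
    for s in(-.0345,-.0255,.0255,.0345):
        L.append([f(s,-.023,.006),f(s,-.023,.03),f(s,-.0145,.03),f(s,-.007,.016),f(s,.007,.016),f(s,.0145,.03),f(s,.023,.03),f(s,.023,.006)])
    return L
def draw(n,im,c,ang,out,s=10,extra=[]):
    p=proj(n,[[.615,-.153,.015]])[0].astype(int); x0,y0=p[0]-30,p[1]-27
    z=cv2.resize(im[y0:y0+54,x0:x0+60],None,fx=s,fy=s,interpolation=cv2.INTER_CUBIC)
    for L in model(c,ang)+extra:
        q=((proj(n,L)-[x0,y0]+.5)*s).round().astype(int); cv2.polylines(z,[q],False,(0,0,255) if L not in extra else (0,255,0),1)
    cv2.imwrite(out,z)
if __name__=="__main__":
    draw("scene",cv2.imread("pics/scene0.png"),(.6138,-.155),23.4,"pics/ovs.png")
    draw("top",cv2.imread("pics/top0.png"),(.6163,-.151),23.4,"pics/ovt.png")
E
python3 ov.py
```

```text
(no output)
```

View pics/ovs.png

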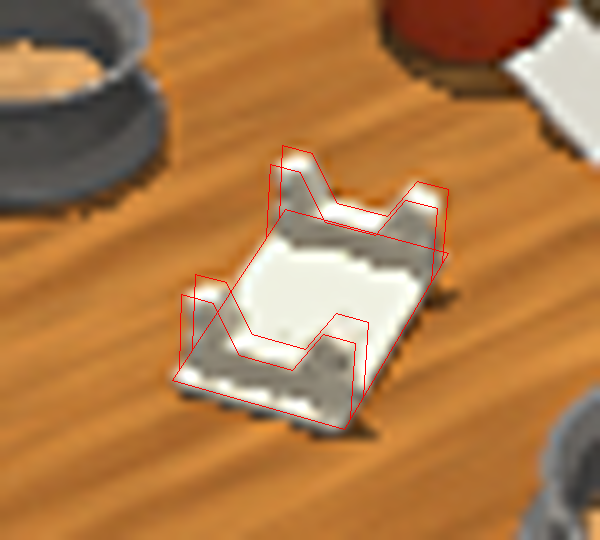

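View pics/ovt.png

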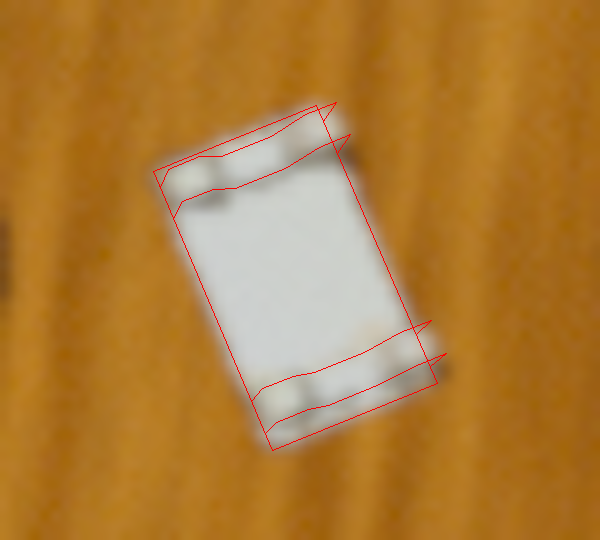

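```bash
cat > ov2.py <<'E'
from ov import *
import sys
o=st(); im,d=get_image("scene"); o=st()
draw("scene",im,(.6122,-.1557),23.4,"pics/%s.png"%sys.argv[1])
E
python3 ov2.py ov26
```

```text
t 34.2 pos [ 0.6126 -0.1531  0.2014] jaw 113.28 levelturn(0.1rad) [-0.005 -0.001 -0.   ] F [0.2 0.  0.4] op 0.0078
t 34.25 pos [ 0.6129 -0.1532  0.202 ] jaw 113.29 levelturn(0.1rad) [-0.001  0.011  0.   ] F [ 0.1  0.3 -0.1] op 0.008
```

View pics/ov26.png

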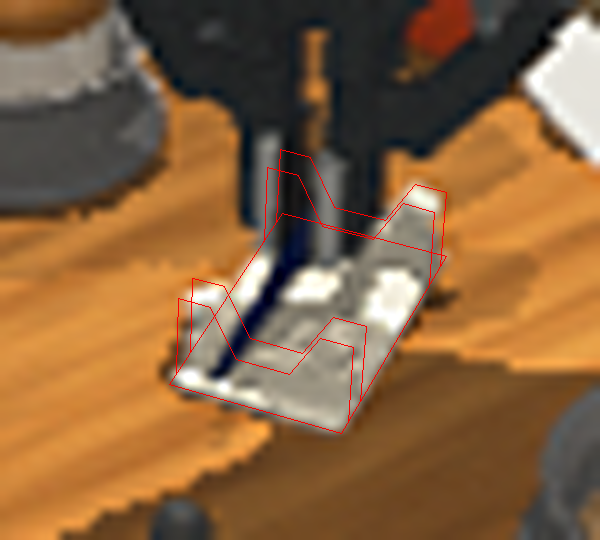

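```bash
python3 - <<'E'
from h import *
p=proj("scene",[[.615,-.153,.015]])[0].astype(int); x0,y0=p[0]-30,p[1]-27
for px,py in((215,378),(290,262)): print(ray("scene",(x0+px/10-.5,y0+py/10-.5),.032)[:2])
E
```

```text
[ 0.55478147 -0.17814963]
[ 0.60038997 -0.15840984]
```

carry_out:
  increments:
    - [[0, 0, 0], [-0.05, -0.11, 0], 0]
    - [[0, 0, 0], [0, 0, -0.1], 0]
    - [[0, 0, 0], [0, 0, 0], 0]

```text
t: 34.55
tool_pos: [0.6125, -0.1559, 0.2014]
tool_rot: [-1.505, 0.987, 1.498]
contact_force: [-0.2, -0.7, -1.0]
opening: 0.0084
```

```bash
python3 ov2.py ov27
```

```text
t 34.55 pos [ 0.6125 -0.1559  0.2014] jaw 113.29 levelturn(0.1rad) [0.009 0.036 0.   ] F [-0.2 -0.7 -1. ] op 0.0084
t 34.6 pos [ 0.6126 -0.1559  0.2016] jaw 113.29 levelturn(0.1rad) [0.011 0.04  0.   ] F [ 0.  -0.1  0.2] op 0.0083
```

View pics/ov27.png

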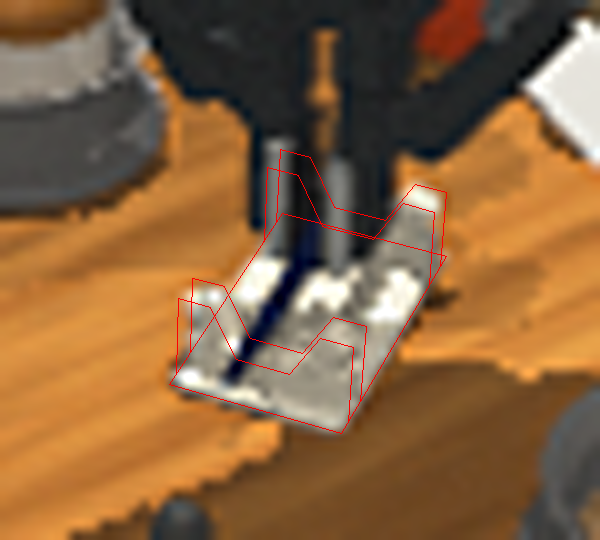

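carry_out:
  increments:
    - [[0.01, 0.03, 0], [0, 0, -0.15], 0]
    - [[0, 0, 0], [0, 0, -0.15], 0]
    - [[0, 0, 0], [0, 0, 0], 0]

```text
t: 34.9
tool_pos: [0.6127, -0.156, 0.1956]
tool_rot: [-1.503, 0.988, 1.501]
contact_force: [0.5, 0.0, 0.5]
opening: 0.0078
```

```bash
python3 ov2.py ov28
```

```text
t 34.9 pos [ 0.6127 -0.156   0.1956] jaw 113.29 levelturn(0.1rad) [0.003 0.015 0.   ] F [0.5 0.  0.5] op 0.0078
t 34.95 pos [ 0.6128 -0.156   0.1957] jaw 113.28 levelturn(0.1rad) [0.003 0.017 0.   ] F [-0.  -0.1 -0.2] op 0.008
```

View pics/ov28.png

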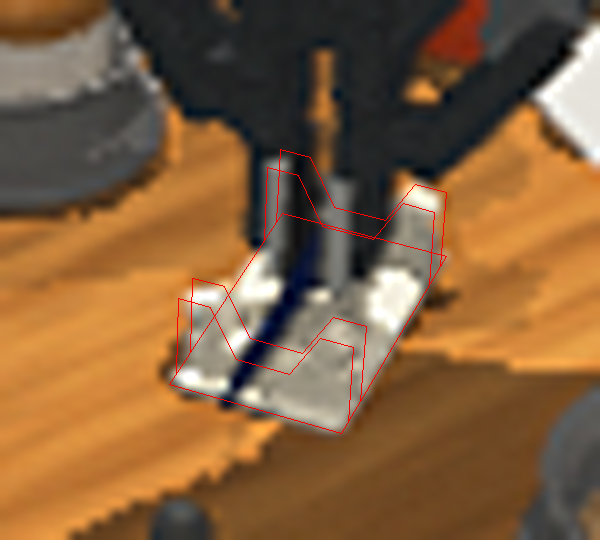

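```bash
cat > endp.py <<'E'
from h import *
import sys
p=proj("scene",[[.615,-.153,.015]])[0].astype(int); x0,y0=p[0]-30,p[1]-27
px,py,z=map(float,sys.argv[1:4]); e=ray("scene",(x0+px/10-.5,y0+py/10-.5),z)[:2]
a=np.radians(23.4);u=np.array([np.cos(a),np.sin(a)]);l=np.array([-u[1],u[0]]); v=np.array([.6122,-.1557])-e
print("shift needed along",(v@u-.0635).round(4),"lat",(v@l).round(4))
E
python3 endp.py 228 405 .0257; python3 endp.py 300 275 .0257
```

```text
shift needed along -0.0009 lat 0.0018
shift needed along -0.0553 lat -0.0007
```

carry_out:
  increments:
    - [[0, 0, 0], [-0.02, 0.02, -0.12], 0]
    - [[0, 0, 0], [0, 0, -0.08], 0]
    - [[0, 0, 0], [0, 0, 0], 0]

```text
t: 35.25
tool_pos: [0.6123, -0.1555, 0.1913]
tool_rot: [-1.503, 0.988, 1.501]
contact_force: [-0.3, -0.4, -0.1]
opening: 0.0084
```

carry_out:
  increments:
    - [[0, 0, 0], [0, 0, -0.07], 0]
    - [[0, 0, 0], [0, 0, 0], 0]

```text
t: 35.45
tool_pos: [0.6127, -0.1556, 0.1907]
tool_rot: [-1.504, 0.988, 1.5]
contact_force: [-0.8, -0.6, -0.2]
opening: 0.0081
```

carry_out:
  increments:
    - [[0, 0, 0], [0, 0, -0.07], 0]
    - [[0, 0, 0], [0, 0, 0], 0]

```text
t: 35.65
tool_pos: [0.6131, -0.1557, 0.1908]
tool_rot: [-1.504, 0.988, 1.5]
contact_force: [-0.7, 0.1, 0.4]
opening: 0.008
```

```bash
python3 ov2.py ov29
```

```text
t 35.65 pos [ 0.6131 -0.1557  0.1908] jaw 113.3 levelturn(0.1rad) [0.008 0.026 0.   ] F [-0.7  0.1  0.4] op 0.008
t 35.7 pos [ 0.6131 -0.1557  0.1907] jaw 113.3 levelturn(0.1rad) [0.009 0.028 0.   ] F [-0.1  0.1 -0.7] op 0.008
```

View pics/ov29.png

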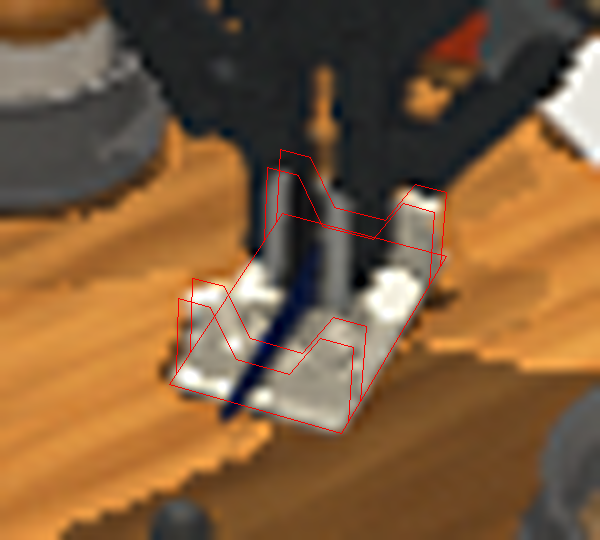

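```bash
python3 endp.py 223 418 .0205
```

```text
shift needed along -0.0017 lat 0.0003
```

carry_out:
  increments:
    - [[0, 0, 0], [0, 0, 0], 0.12]
    - [[0, 0, 0], [0, 0, 0], 0.16]
    - [[0, 0, 0], [0, 0, 0], 0.2]
    - [[0, 0, 0], [0, 0, 0], 0.26]
    - [[0, 0, 0], [0, 0, 0], 0.3]
    - [[0, 0, 0], [0, 0, 0.2], 0.3]
    - [[0, 0, 0], [0, 0, 0.5], 0.3]
    - [[0, 0, 0], [0, 0, 0.8], 0.3]

```text
t: 36.5
tool_pos: [0.6116, -0.1552, 0.2184]
tool_rot: [-1.499, 0.989, 1.506]
contact_force: [0.2, 0.1, -1.0]
opening: 0.0254
```

carry_out:
  increments:
    - [[0, 0, 0], [0, 0, 0.9], 0.3]
    - [[0, 0, 0], [-0.5, 0, 0.9], 0.3]
    - [[0, 0, 0], [-0.9, 0, 0.6], 0.3]
    - [[0, 0, 0], [-0.9, 0, 0.6], 0.3]
    - [[0, 0, 0], [-0.9, 0, 0.3], 0.3]
    - [[0, 0, 0], [-0.9, 0, 0], 0.3]
    - [[0, 0, 0], [-0.9, 0, 0], 0.3]
    - [[0, 0, 0], [-0.9, 0, 0], 0.3]

```text
t: 37.3
tool_pos: [0.4936, -0.156, 0.3058]
tool_rot: [-1.52, 0.984, 1.484]
contact_force: [-0.3, -0.3, -0.1]
opening: 0.0258
```

```bash
python3 ov2.py ov30; python3 chkb.py 30
```

```text
t 37.3 pos [ 0.4936 -0.156   0.3058] jaw 113.39 levelturn(0.1rad) [0.081 0.189 0.   ] F [-0.3 -0.3 -0.1] op 0.0258
t 37.35 pos [ 0.492  -0.1559  0.3056] jaw 113.37 levelturn(0.1rad) [0.08  0.167 0.   ] F [ 0.2  1.  -0.7] op 0.0256
t 37.35 pos [ 0.492  -0.1559  0.3056] jaw 113.37 levelturn(0.1rad) [0.08  0.167 0.   ] F [ 0.2  1.  -0.7] op 0.0256
scene [227 165]
top [257 153]
t 37.45 pos [ 0.4939 -0.156   0.3053] jaw 113.34 levelturn(0.1rad) [0.079 0.188 0.   ] F [ 0.5 -0.   0.6] op 0.0256
```

View pics/ov30.png

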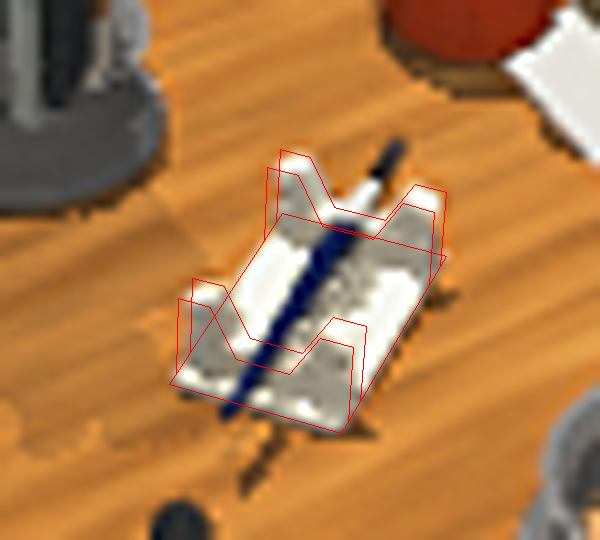

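View pics/top30.png

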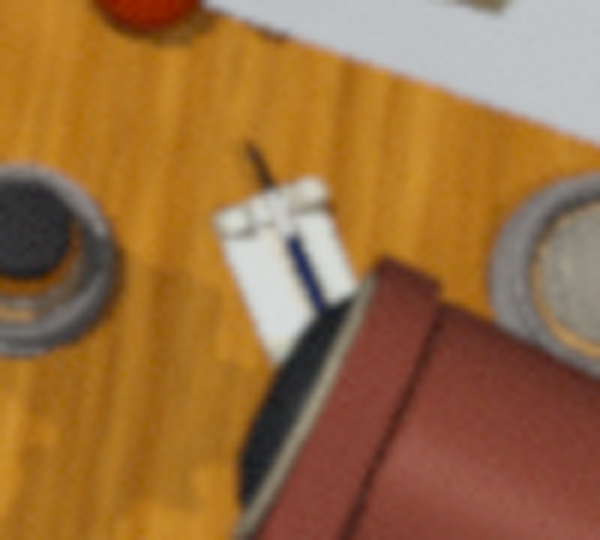

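```bash
python3 endp.py 226 416 .0205; python3 endp.py 400 142 .0205
```

```text
shift needed along -0.0027 lat 0.0007
shift needed along -0.1266 lat 0.0008
```

carry_out:
  increments:
    - [[0.08, 0.18, 0], [-0.6, 0.9, 0.2], 0.3]
    - [[0, 0, 0], [-0.6, 0.9, 0], 0.3]
    - [[0, 0, 0], [-0.5, 0.9, 0], 0.3]
    - [[0, 0, 0], [-0.3, 0.9, 0], 0.3]
    - [[0, 0, 0], [0, 0.9, 0], 0.3]
    - [[0, 0, 0], [0, 0.9, 0], 0.3]
    - [[0, 0, 0], [0, 0.9, 0], 0.3]
    - [[0, 0, 0], [0, 0.9, 0], 0.3]

```text
t: 38.25
tool_pos: [0.4582, -0.0088, 0.3174]
tool_rot: [-1.51, 0.985, 1.488]
contact_force: [0.2, -0.6, -0.2]
opening: 0.0254
```

```bash
cat > ov3.py <<'E'
from ov import *
import sys
st(); im,d=get_image("top"); draw("top",im,(.6155,-.1515),23.4,"pics/%s.png"%sys.argv[1])
cv2.imwrite("pics/%sfull.png"%sys.argv[1],im)
E
python3 ov3.py ov31
```

```text
t 38.25 pos [ 0.4582 -0.0088  0.3174] jaw 113.15 levelturn(0.1rad) [0.024 0.129 0.   ] F [ 0.2 -0.6 -0.2] op 0.0254
```

View pics/ov31.png

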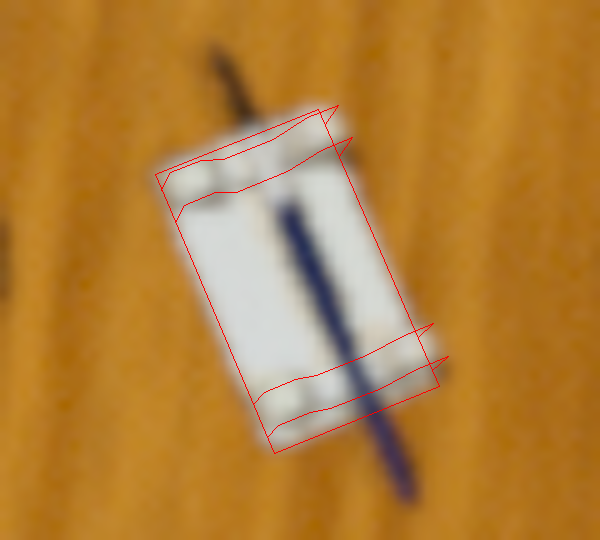

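View pics/ov31full.png

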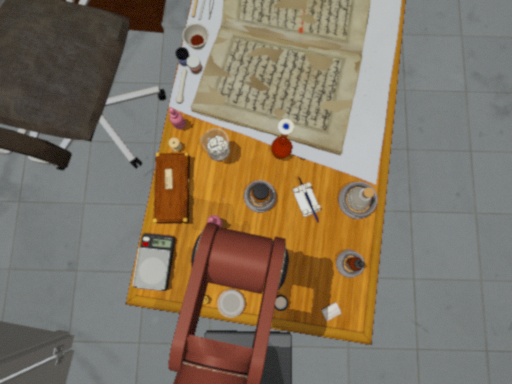

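```bash
python3 - <<'E'
from h import *
p=proj("top",[[.615,-.153,.015]])[0].astype(int); x0,y0=p[0]-30,p[1]-27
a=np.radians(23.4);u=np.array([np.cos(a),np.sin(a)]);l=np.array([-u[1],u[0]]);c=np.array([.6155,-.1515])
for nm,px,py,z in(("tip",213,47,.0205),("end",413,500,.0205),("plate corner TL",158,172,.006),("BL",272,452,.006),("BR",443,385,.006),("TR",330,105,.015),):
    e=ray("top",(x0+px/10-.5,y0+py/10-.5),z)[:2]-c; print(nm,"along",(e@u).round(4),"lat",(e@l).round(4))
E
```

```text
tip along 0.0617 lat -0.0014
end along -0.0638 lat -0.0024
plate corner TL along 0.0391 lat 0.022
BL along -0.0386 lat 0.0233
BR along -0.0392 lat -0.024
TR along 0.0374 lat -0.0243
```

```bash
python3 - <<'E'
from h import *
im,d=get_image("scene"); w=cloud("scene",d); cv2.imwrite("pics/fin.png",cv2.resize(im[100:310,110:370],None,fx=3,fy=3,interpolation=cv2.INTER_CUBIC))
imt,dt=get_image("top"); wt=cloud("top",dt)
for n,ww in(("s",w),("t",wt)):
  for c in((.457,-.263),(.62,-.035),(.617,-.285)):
    m=(np.hypot(ww[...,0]-c[0],ww[...,1]-c[1])<.03)&(ww[...,2]>.06)&(ww[...,2]<.13); P=ww[m]; print(n,np.median(P[P[:,2]>P[:,2].max()-.005],0).round(4))
for q in("volumetric_flask","beaker"):
    for r in masks_of("top",q)[:1]: print(q,r['p'],r['centre'])
E
```

```text
s [ 0.4537 -0.2682  0.106 ]
s [ 0.6194 -0.038   0.0797]
s [ 0.6169 -0.2869  0.1048]
t [ 0.458  -0.2621  0.1057]
t [ 0.6227 -0.0325  0.0809]
t [ 0.6195 -0.2826  0.1056]
volumetric_flask 0.72 [281.0, 143.8]
beaker 0.79 [216.6, 141.8]
```

View pics/fin.png

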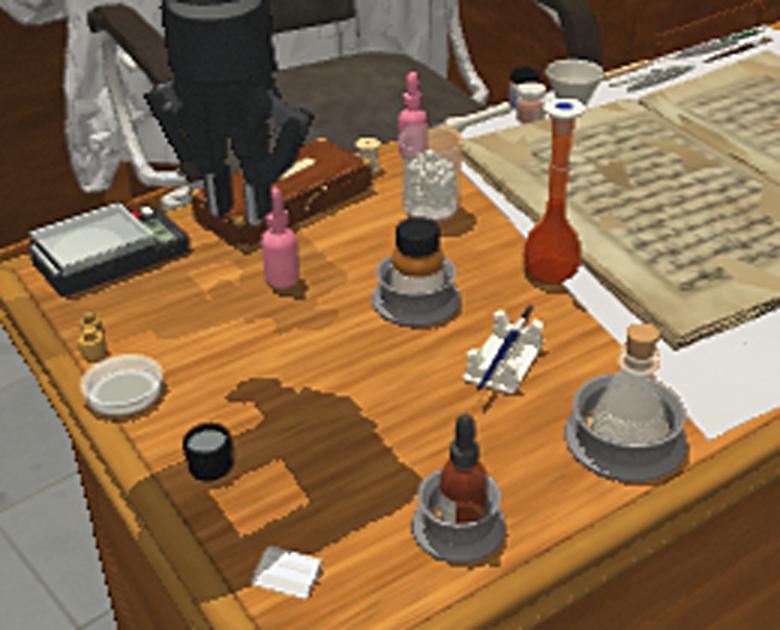

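All three vessels stand upright in their cups, the brush lies in both notches, and the bystanders haven't moved. Handing in.

```bash
python3 -c "
from station import *
print(finish_job())"
```

```text
the job is handed in; nothing more can be done
None
```

I put the conical flask in the large stand, the sample jar in the medium stand and the amber dropper bottle in the small stand, in that order. Then I laid the brush across the rest. The job was handed in at about 38.5 s of the 99 s allowed; no verdict was reported.

- **Vessels:** in the last pictures all three stand upright. Their tops read about 105, 80 and 106 mm, which matches sitting on the 8 mm cup floors. As each was lowered, the arm stopped within 1 mm of the expected height.
- **Brush:** it lies in both notches. The two cameras disagree slightly on centring: about 1 mm one way along the rest from the top camera, about 1 mm the other way from the scene camera. The top camera also puts it 1–2 mm off to one side, still inside the notch.
- **Bystanders:** the volumetric flask and the beaker are where they were, and the pink look-alikes were not touched. The gripper was clear of everything at hand-in.
- **Unsure:** the wrist force stayed near zero even on contact, so I judged each set-down by the arm stopping, not by force. The two cameras differed by about 4 mm in y, so I averaged them.

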